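Make up the pile of cases beside the drawer unit

TASK

Make up the pile beside the low drawer unit: push the deep case across the bench until its side is flush against the unit's side, slide the flat case off the unit's top onto it with the edges of the two lined up, and set the long tin down gently in the middle of the top, lengthwise with the cases. Slide the flat case, it is full of cutters and must not be lifted, and leave the other things on the bench where they are.

Things in the scene. Friction and masses are not known exactly. Their poses are not given: they have to be found in the camera images.
- drawer_unit: low bench drawer unit, grey carcass with two shallow aluminium drawer fronts on its +x end; fixed, it does not move and its drawers are not used. 300 (its x) x 250 (its y) x 71.5 mm high, flat top. Origin: centre of its underside on the bench. The pile is built against its plain long side that faces its -y (face at y = -125 mm in its frame)
- deep_case_center (a point): deep closed steel case with square corners, 150 (its x) x 110 (its y) x 70 mm high, about 0.85 kg, standing loose on the bench about 45 to 90 mm off the unit's -y side and up to 11 degrees askew to it. Too wide to grip: it slides when pushed (about 3 to 8 N). Latches on its +x end, plain long sides. The point is its centre, 35 mm above its underside; z up. Its top is 1.5 mm lower than the unit's
- flat_case_center (a point): flat closed wooden case, brass corners, same footprint 150 (its x) x 110 (its y) and 50 mm high, about 0.8 kg, lying loose on top of the drawer unit, its -y long side about 10 to 40 mm in from the unit's -y edge, up to 7 degrees askew to the unit, at least 60 mm of free unit top behind its +y long side. Too wide to grip: it slides when pushed (about 3 to 8 N). The point is its centre, 25 mm above its underside; z up
- long_tin_center (a point): long plain closed metal tin with a paper label on its lid, 140 (its x) x 58 (its y) x 45 mm high, about 0.35 kg, lying flat on the bench. Gripped across its 58 mm width from above. The point is its centre, 22.5 mm above its underside; z up
- finish_can: bystander: round can, 72 mm diameter, 75 mm high, on the bench; origin at the centre of its underside
- wax_jar: bystander: small round jar, 42 mm diameter, 45 mm high, on the far +x +y corner of the drawer unit's top; origin at the centre of its underside
- screwdriver: bystander: screwdriver 190 mm long, lying on the bench beyond the +x end of the deep case; origin about mid-length, x along it
- wrench: bystander: wrench 160 mm long, lying on the bench near the robot; origin about mid-length, x along it
- sanding_block: bystander: cork sanding block with a wooden back, 112 x 62 x 38 mm, on the bench; origin at the centre of its underside
- tape_roll: bystander: roll of tape lying flat, 100 mm diameter, 24 mm high; origin at the centre of its underside
- mallet: bystander: wooden mallet, head 62 x 120 x 78 mm, lying on the bench; origin under the centre of its head, handle to its -x
Things that resemble listed ones, but are neither listed nor needed, are in the scene too. Leave any pink look-alike of the part that bears flat_case_center alone.

How it is judged (in metres and radians):
On the way, in this order (a step that is already met when the one before it is completed fails the run):
1. the deep case stands flush against the side of the drawer unit (y of deep_case_center in the frame of drawer_unit above -0.186 m and angle between the x axis of deep_case_center and the x axis of drawer_unit, either way round below 0.06 rad and x of deep_case_center in the frame of drawer_unit between -0.08 and 0.08 m and angle between deep_case_center's own z axis and vertical below 0.04 rad), for 0.2 s.
2. the flat case lies on the deep case, edges lined up (all of step 1 and x of flat_case_center in the frame of deep_case_center between -0.01 and 0.01 m and y of flat_case_center in the frame of deep_case_center between -0.01 and 0.01 m and z of flat_case_center in the frame of deep_case_center between 0.056 and 0.064 m and angle between the x axis of flat_case_center and the x axis of deep_case_center, either way round below 0.08 rad and angle between flat_case_center's own z axis and vertical below 0.04 rad), for 0.2 s.
At the end, for the whole second after the job is handed in: Deep case on the bench wholly beside the unit, its side within 6 mm and 3.4 degrees of flush; flat case level on it, edges lined up within 10 mm and 4.6 degrees; long tin flat on that, released, within 14 mm of the middle each way and lengthwise within 5.7 degrees (all of step 2 and x of long_tin_center in the frame of flat_case_center between -0.014 and 0.014 m and y of long_tin_center in the frame of flat_case_center between -0.014 and 0.014 m and z of long_tin_center in the frame of flat_case_center between 0.044 and 0.051 m and angle between the x axis of long_tin_center and the x axis of flat_case_center, either way round below 0.1 rad and angle between long_tin_center's own z axis and vertical below 0.04 rad); the robot touches nothing.
It fails at once if the flat case is lifted (20 mm or more above where it lay) (height (world z) of flat_case_center above 0.1165 m).
It fails at once if the long tin is let fall from more than about 20 mm (contact force between the fingers and long_tin below 0.05 N and linear speed of long_tin above 0.63 m/s).
It fails at once if another thing on the bench is shifted by more than 30 mm (distance of any of finish_can, wax_jar, screwdriver, wrench, sanding_block, tape_roll, mallet from where it was at the start of the episode above 0.03 m).
It also fails if it takes over 62 s, if anything falls off the work surface, if the arm or the gripper's body presses on something with over 40 N, if the wrist force passes 120 N, or if a joint passes its speed limit or range.

ROBOT

A 6-joint arm with a two-finger parallel gripper is mounted at the origin on the work surface. World frame = base frame: x ahead of the robot, y to its left, z up, the work surface at z = 0. Lengths are in mm, angles in rad, forces in N, time in s.
With the tool pointing down it reaches from about 275 to 750 mm from the base axis. Payload 10.2 kg.
Tool frame: the origin (TCP) lies at the very end of the fingers, on their centre line; the grasp point (between the pads) lies 19 mm behind it (ctrl.pinch_z is the distance from the TCP to the grasp point, in mm); y points along the fingers, z is the direction in which the jaws open and shut, and the axes are right-handed (so a half turn about y gives the same grasp; the last joint's range is limited). The gripper opens to 85 mm and grips with 20 to 120 N. Pads are 22 mm wide; open, the fingers measure 114 mm over their backs; the gripper's body (76 mm by 85 mm) begins 54 mm behind the grasp point. The pads swing forward as they close: fully open they stand 13 mm farther back than shut.
Start: joints at [-1.324, 0.313, 1.498, -0, 1.331, -0.223], TCP at [237.661, -468.133, 231.294] pointing down, gripper open.
Joint ranges: [-2.94, 2.94], [-0.97, 2.17], [0.19, 2.56], [-1.23, 4.37], [0.02, 3.11], [-2.88, 2.88]. Speed limits (rad/s): [2.39, 2.39, 3.01, 3.14, 3.14, 3.14].

INTERFACE

Orientations are given as a unit quaternion [w, x, y, z].
In Python, from rig import sense, eyes, ctrl gives the robot as it stands. The module is installed in compiled form; this text tells all that it offers.
- The arm moves only by the shell command python3 -m handwheel 'ROWS' [FORCE]. ROWS is JSON, a list of rows, each an object of numbers: "grip": the finger opening in mm, from 0 to 85.4; "tx", "ty", "tz": the shift along the tool's x, y, z in mm; "wx", "wy", "wz": the turn, a rotation vector about the tool's x, y, z in rad. In form: [{"grip": .., "tx": .., "ty": .., "tz": .., "wx": .., "wy": .., "wz": ..}, ...]. A call has 1 to 10 rows; each row shifts and turns the commanded pose from where the row before left it, along the tool's axes as they then stand; what a row does not reach is not made up. A row lasts 1/12 s, in which the tool goes at most 41.7 mm and 7.16 degrees, less where a joint would pass 70% of its speed; a pose out of reach is approached as far as the arm can. A call is refused whole if a number of a shift passes 41.7 or a number of a turn 0.125, either way. A call with a gripper value outside its range is refused whole. The fingers move at their own pace and stop on an object; FORCE is the grip in N (left out, the last holds). Time passes only in rows, so rows that do not move let the fingers close. It gives the time, the measured TCP pose, the force and the opening at its end, in the units of the state.
- sense(): the state, without advancing time (a new reading comes with each control period).
- eyes.capture(name): name is "scene" or "top" or "wrist"; returns a dict with "pixels" (384x512x3 uint8, red, green, blue), "mtx" (3x3 intrinsics, pixels), "R" (3x3) and "t" (3): a world point X has camera coordinates R X + t. Camera axes: x right, y down, z forward; pixel columns grow to the right and rows downward; lengths in mm; the calibration is good to about 2 mm. The wrist camera is an equidistant fisheye: a pixel r from the principal point sees the ray r / f radians off the axis. A picture is of the moment at which its call begins. There is no depth.
- ctrl.finish_job(): hands the job in, once; it reports no verdict.
The state is a dict: "time_s": time; "joints": joint angles; "dq": joint speeds; "tau": joint torques, N m; "eef_pos": TCP position; "ee_rot": TCP orientation; "force": force on the tool from outside, world axes, zero at the start; "wrist_torque": the same for the moment, N m; "grip_width": opening from 0.0 (shut) to 1.0 (fully open).
Only numpy, scipy, OpenCV 4.12 (cv2) and the standard library are available. Lean on these libraries where they do the work, as an engineer would, in place of code of your own. Each camera call takes 0.05 s, during which the arm holds its last target.

## Working session

There is one attempt and no reset: what is moved stays moved. The work goes in short steps, Python scripts to look and compute and a shell command to move; the robot and the scene stay as the last step left them, time stands still between calls to the robot, and variables do not carry over. Pictures are saved under pics/ and viewed, and the job is handed in when it is done.

```bash
mkdir -p pics; ls
python3 - <<'E'
from rig import sense,eyes,ctrl
import cv2
print(sense(), ctrl.pinch_z)
for n in("scene","top","wrist"):
    c=eyes.capture(n); cv2.imwrite(f"pics/{n}0.png",c["pixels"][:,:,::-1]); print(n,c["mtx"].tolist(),c["R"].tolist(),c["t"].tolist())
E
```

```text
pics
{'time_s': 0.0, 'joints': array([-1.32438539e+00,  3.13450035e-01,  1.49847106e+00,  2.26670180e-05,
        1.33099185e+00, -2.23408141e-01]), 'dq': array([-0.00043057,  0.00070165, -0.00026479, -0.00128163,  0.00096048,
        0.00253454]), 'tau': array([-8.59081010e-04, -4.12270832e+01, -2.59750378e+01, -2.49346367e-04,
        4.11034824e-03, -4.32145839e-06]), 'eef_pos': array([ 237.60441654, -467.85609889,  230.72226792]), 'ee_rot': array([ 0.16458317, -0.16457834,  0.68815352, -0.68721982]), 'force': array([ 0.07881672, -0.42319611,  0.36009501]), 'wrist_torque': array([-0.07010099, -0.02032732,  0.04149417]), 'grip_width': 1.001488258265333} 18.700000000000003
scene [[352.5752830780729, 0.0, 255.51802441033578], [0.0, 352.5752830780729, 189.16947522869995], [0.0, 0.0, 1.0]] [[-0.31160315622250373, 0.9500604941057758, -0.016986187673032865], [0.7648847079700262, 0.24018215845494037, -0.5977155797480384], [-0.5637861798109117, -0.19924253637066414, -0.8015282622308479]] [198.07601824937595, -321.314195053792, 1258.8001941320797]
top [[355.03189609644545, 0.0, 249.8518969357045], [0.0, 355.03189609644545, 195.18173311417823], [0.0, 0.0, 1.0]] [[0.0044367056211801386, -0.9999727395179435, -0.0059021914751985465], [-0.9933470573196709, -0.003727955140020368, -0.11509876656517447], [0.11507362581226645, 0.006373583878236381, -0.9933365180395642]] [-27.519412032233596, 535.9514060717722, 1258.3361678666986]
wrist [[297.3186396354542, 0.0, 255.65892566686585], [0.0, 297.3186396354542, 192.9409166661335], [0.0, 0.0, 1.0]] [[0.4523162813568619, -0.8918561531886942, -0.0016073702018844433], [-0.8553252851429556, -0.4342983176869071, 0.2824953589874456], [-0.2526433023347807, -0.12640242590151596, -0.9592673185883015]] [-523.5802647985256, -36.63831001445675, 379.3443323328454]
```

View pics/scene0.png

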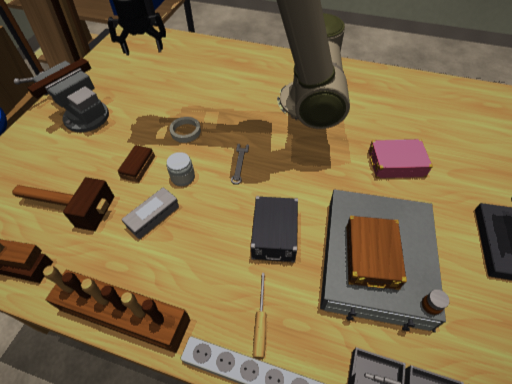

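View pics/top0.png

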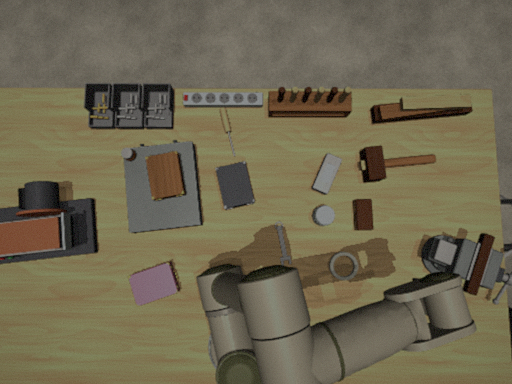

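View pics/wrist0.png

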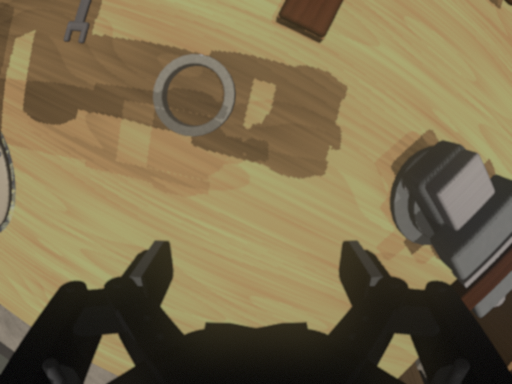

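Scene view: the deep case is dark, at scene (275,228) and top (236,185). The flat case is brown, on the unit at scene (376,252) and top (165,175). The tin with a label is at scene (151,213) and top (327,173). The pink look-alike is at scene (400,158). I'll enlarge these to measure corners.

Run:
```python
import cv2
t=cv2.imread("pics/top0.png"); s=cv2.imread("pics/scene0.png")
cv2.imwrite("pics/t_crop.png",cv2.resize(t[130:240,115:265],None,fx=5.3333,fy=5.3333,interpolation=cv2.INTER_CUBIC))
cv2.imwrite("pics/s_crop.png",cv2.resize(s[180:330,245:455],None,fx=3.8,fy=3.8,interpolation=cv2.INTER_CUBIC))
a=cv2.resize(t[140:220,290:380],None,fx=4.4,fy=4.4,interpolation=cv2.INTER_CUBIC)
b=cv2.resize(s[175:255,105:195],None,fx=4.4,fy=4.4,interpolation=cv2.INTER_CUBIC)
cv2.imwrite("pics/tin_crop.png",cv2.hconcat([a,b]))
```

```text
(no output)
```

View pics/t_crop.png

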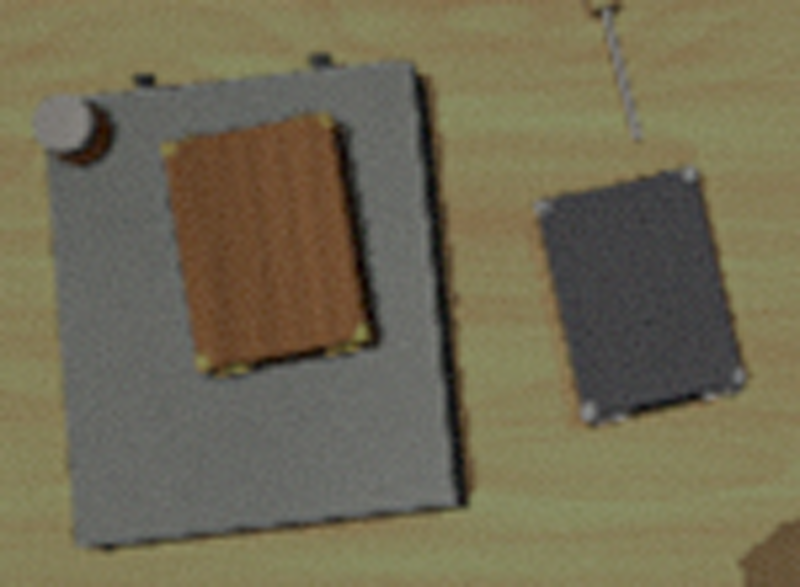

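View pics/s_crop.png

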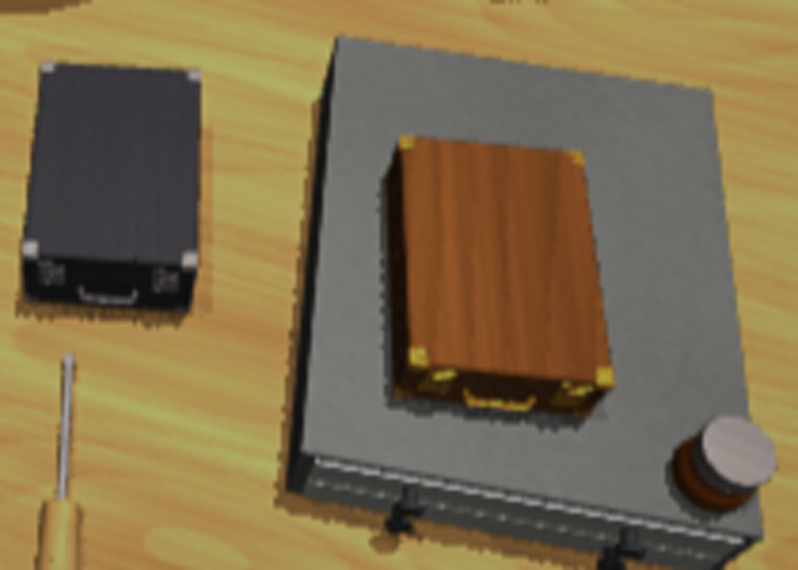

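View pics/tin_crop.png

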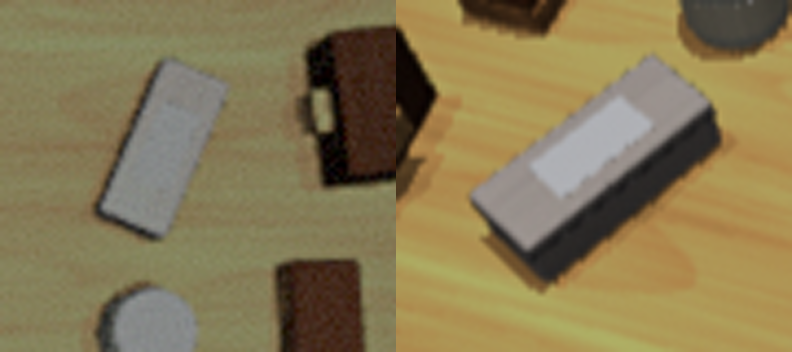

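```bash
cat > h.py <<'E'
import numpy as np, cv2
from scipy.optimize import least_squares
def P(c): return c["mtx"]@np.c_[c["R"],c["t"]]
def tri(ct,cs,a,b):
    X=cv2.triangulatePoints(P(ct),P(cs),np.array(a,float).T,np.array(b,float).T); return (X[:3]/X[3]).T
def fit(X,L,W):
    # rows order: (+,-),(-,-),(-,+),(+,+) ; returns cx,cy,th,z
    loc=np.array([[L,-W],[-L,-W],[-L,W],[L,W]])/2
    def f(p):
        c,s=np.cos(p[2]),np.sin(p[2]); return (loc@np.array([[c,s],[-s,c]])+p[:2]-X[:,:2]).ravel()
    r=least_squares(f,[X[:,0].mean(),X[:,1].mean(),np.arctan2(*(X[0]-X[1])[1::-1])])
    return r.x,np.degrees(r.x[2]),X[:,2].round(1),np.abs(r.fun).max()
def proj(c,X):
    p=(P(c)@np.r_[X,1]); return p[:2]/p[2]
def ground(c,uv,z):
    M=P(c); u,v=uv
    A=np.array([M[0,:2]-u*M[2,:2],M[1,:2]-v*M[2,:2]]); b=-np.array([(M[0,2]-u*M[2,2])*z+M[0,3]-u*M[2,3],(M[1,2]-v*M[2,2])*z+M[1,3]-v*M[2,3]])
    return np.linalg.solve(A,b)
E
python3 - <<'E'
from h import *
from rig import eyes
ct,cs=eyes.capture("top"),eyes.capture("scene")
cv=lambda L,s,o:(np.array(L,float)+.5)/s-.5+np.array(o)
T=lambda L:cv(L,5.3333,(115,130)); S=lambda L:cv(L,3.8,(245,180))
D={"unit":(T([(415,62),(460,505),(78,545),(42,98)]),S([(308,455),(338,38),(712,92),(762,538)]),300,250,71.5),
"flat":(T([(334,116),(369,334),(203,368),(165,146)]),S([(412,362),(400,138),(583,155),(611,380)]),150,110,121.5),
"deep":(T([(695,170),(743,380),(588,415),(537,205)]),S([(25,250),(42,65),(200,75),(195,258)]),150,110,70),
"tin":(cv([(228,88),(160,238),(98,210),(165,58)],4.4,(290,140)),cv([(470-396,198),(650-396,55),(718-396,102),(530-396,250)],4.4,(105,175)),140,58,45)}
for k,(a,b,L,W,z) in D.items():
    X=tri(ct,cs,a,b); print(k,*fit(X,L,W))
    for c,p in((ct,a),(cs,b)):
        G=np.array([ground(c,q,z) for q in p]); r=fit(np.c_[G,G[:,0]*0+z],L,W); print("   mono",r[0].round(3),round(r[1],2),round(r[3],1))
E
```

```text
unit [5.63303413e+02 2.89059886e+02 1.15102734e-01] 6.594900867585746 [69.1 68.2 72.7 78.3] 3.169387215373604
   mono [5.63758e+02 2.87688e+02 1.16000e-01] 6.62 2.0
   mono [5.62720e+02 2.91581e+02 1.22000e-01] 7.01 3.4
flat [5.94717362e+02 2.65598634e+02 1.94597615e-01] 11.149622019608985 [119.4 122.2 120.8 123.7] 2.8076882180625944
   mono [5.94827e+02 2.63797e+02 1.94000e-01] 11.13 3.2
   mono [5.94204e+02 2.67390e+02 1.97000e-01] 11.28 3.0
deep [5.69487481e+02 2.91411043e+01 2.32879527e-01] 13.34301401028323 [70.9 68.1 68.2 75.5] 3.8854751435808907
   mono [5.70011e+02 2.80790e+01 2.34000e-01] 13.41 3.7
   mono [5.68964e+02 3.03630e+01 2.36000e-01] 13.53 5.2
tin [ 6.15434727e+02 -3.02590162e+02 -4.26231103e-01] -24.42124329583105 [38.4 44.4 44.6 43.8] 1.9425262341592315
   mono [ 6.15162e+02 -3.02434e+02 -4.33000e-01] -24.79 1.6
   mono [ 6.16337e+02 -3.00817e+02 -4.02000e-01] -23.06 2.1
```

```bash
cat >> h.py <<'E'
from scipy.spatial.transform import Rotation as Ro
U=np.array([563.3,289.0]); TH=0.117
UX=np.array([np.cos(TH),np.sin(TH)]); UY=np.array([-UX[1],UX[0]])
def u2w(x,y): return U+x*UX+y*UY
def w2u(p): d=np.asarray(p)[:2]-U; return np.array([d@UX,d@UY])
def pose():
    from rig import sense
    s=sense(); q=s["ee_rot"]; return s["eef_pos"],Ro.from_quat(np.r_[q[1:],q[0]]).as_matrix(),s
def plan(xyz,jaw=None):
    """tool-axis shift to world xyz; yaw (wy) turning jaw axis to world angle jaw"""
    p,R,s=pose(); wy=0
    jz=np.arctan2(R[1,2],R[0,2])
    if jaw is not None:
        d=(jaw-jz+np.pi/2)%np.pi-np.pi/2; wy=-d   # tool y down
    tilt=np.degrees(np.arccos(-R[2,1]))
    w=Ro.from_matrix(R).as_rotvec()
    print("t",round(s["time_s"],2),"pos",p.round(1),"unit",w2u(p).round(1),"jaw",round(jz,3),"tilt",round(tilt,2),"F",s["force"].round(1),"grip",round(s["grip_width"],2),"j6",s["joints"][5].round(2))
    d=np.array(xyz)-p
    print(" shift before turn (tx,ty,tz)",(R.T@d).round(1),"wy",round(wy,3))
    R2=R@Ro.from_rotvec([0,wy,0]).as_matrix()
    print(" shift after turn",(R2.T@d).round(1)); print(" R cols x",R[:,0].round(3),"z",R[:,2].round(3))
E
python3 - <<'E'
from h import *
from rig import eyes
ct,cs=eyes.capture("top"),eyes.capture("scene")
cv=lambda L,s,o:(np.array(L,float)+.5)/s-.5+np.array(o)
tip=ground(ct,cv((640,138),5.3333,(115,130)),4); tip2=ground(cs,cv((68,355),3.8,(245,180)),4)
print("tip",tip,tip2,w2u(tip),w2u(tip2))
j=ground(ct,cv((66,124),5.3333,(115,130)),116.5);print("jar",j,w2u(j))
for n,c,uv,z in(("can",ct,(324,214),75),("block",ct,(363,214),38),("wrench",ct,(284,243),4),("tape",ct,(344,265),20),("mallet",ct,(374,164),70),("sdr handle",ct,(224,112),20)):
    g=ground(c,uv,z); print(n,g.round(),w2u(g).round())
print("deep",w2u((569.5,29.1)),"flat",w2u((594.7,265.6)))
a=u2w(-24,-258.8-55-40)
plan([*a,150],TH)
E
```

```text
tip [689.15693757  32.83840457] [681.7048603   33.26100072] [  95.09391716 -269.10198555] [  87.7421185  -267.81237338]
jar [671.2970481 397.8762419] [119.9681824   95.52504206]
can [ 466. -284.] [-164. -558.]
block [ 469. -431.] [-178. -704.]
wrench [ 364. -151.] [-249. -413.]
tape [ 287. -363.] [-350. -615.]
mallet [ 645. -466.] [  -7. -759.]
sdr handle [852.  74.] [ 262. -248.]
deep [ -24.18135845 -258.84688892] flat [ 28.45376977 -26.90544528]
t 0.35 pos [ 237.6 -468.1  231.2] unit [-411.8 -713.9] jaw -1.101 tilt 0.02 F [ 0.1 -0.3 -0.2] grip 1.0 j6 -0.22
 shift before turn (tx,ty,tz) [-488.3   81.3 -203.9] wy -1.218
 shift after turn [-360.1   81.3  387.8]
 R cols x [-0.892 -0.453 -0.   ] z [ 0.453 -0.892 -0.   ]
```

```bash
python3 -m handwheel '[{"wy":-0.122},{"wy":-0.122},{"wy":-0.122},{"wy":-0.122},{"wy":-0.122},{"wy":-0.122},{"wy":-0.122},{"wy":-0.122},{"wy":-0.122},{"wy":-0.12}]'
python3 -m handwheel '[{"tx":-36,"tz":39,"ty":4},{"tx":-36,"tz":39,"ty":4},{"tx":-36,"tz":39,"ty":4},{"tx":-36,"tz":39,"ty":4},{"tx":-36,"tz":39,"ty":4},{"tx":-36,"tz":39,"ty":4},{"tx":-36,"tz":39,"ty":4},{"tx":-36,"tz":39,"ty":4},{"tx":-36,"tz":38,"ty":4},{"tx":-36,"tz":38,"ty":4}]'
python3 - <<'E'
from h import *
plan([*u2w(-24,-354),25],TH)
from rig import eyes
cv2.imwrite("pics/w1.png",eyes.capture("wrist")["pixels"][:,:,::-1])
E
```

```text
t 0.35 pos [ 237.6 -468.1  231.2] unit [-411.8 -713.9] jaw -1.101 tilt 0.02 F [ 0.1 -0.3 -0.2] grip 1.0 j6 -0.22
 shift before turn (tx,ty,tz) [-488.3  206.3 -203.7] wy -1.218
 shift after turn [-359.8  206.3  387.8]
 R cols x [-0.892 -0.453 -0.   ] z [ 0.453 -0.892 -0.   ]invalid input
invalid input
```

View pics/w1.png

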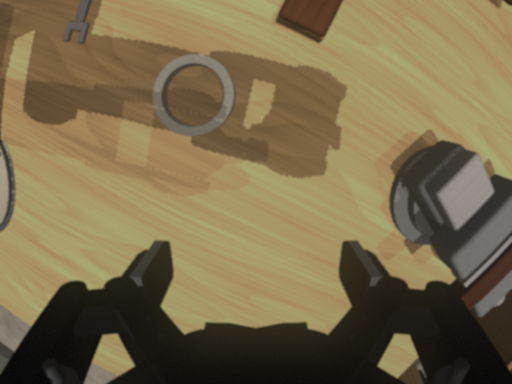

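The arm has not moved: the call was refused, so each row probably needs all seven keys.

```bash
python3 -m handwheel '[{"grip":85,"tx":0,"ty":0,"tz":0,"wx":0,"wy":-0.122,"wz":0},{"grip":85,"tx":0,"ty":0,"tz":0,"wx":0,"wy":-0.122,"wz":0},{"grip":85,"tx":0,"ty":0,"tz":0,"wx":0,"wy":-0.122,"wz":0},{"grip":85,"tx":0,"ty":0,"tz":0,"wx":0,"wy":-0.122,"wz":0},{"grip":85,"tx":0,"ty":0,"tz":0,"wx":0,"wy":-0.122,"wz":0},{"grip":85,"tx":0,"ty":0,"tz":0,"wx":0,"wy":-0.122,"wz":0},{"grip":85,"tx":0,"ty":0,"tz":0,"wx":0,"wy":-0.122,"wz":0},{"grip":85,"tx":0,"ty":0,"tz":0,"wx":0,"wy":-0.122,"wz":0},{"grip":85,"tx":0,"ty":0,"tz":0,"wx":0,"wy":-0.122,"wz":0},{"grip":85,"tx":0,"ty":0,"tz":0,"wx":0,"wy":-0.12,"wz":0}]' 40
python3 - <<'E'
from h import *
plan([*u2w(-24,-354),25],TH)
E
```

```text
time_s: 1.23
eef_pos: [237.6, -468.1, 231.2]
ee_rot: [0.53, -0.53, 0.468, -0.468]
force: [-0.7, 0.3, -0.2]
grip_width: 0.993
t 1.23 pos [ 237.6 -468.1  231.2] unit [-411.8 -713.9] jaw 0.123 tilt 0.01 F [-0.7  0.3 -0.2] grip 0.99 j6 -1.45
 shift before turn (tx,ty,tz) [-357.6  206.3  390. ] wy 0.006
 shift after turn [-359.9  206.3  387.8]
 R cols x [ 0.123 -0.992 -0.   ] z [ 0.992  0.123 -0.   ]
```

```bash
python3 -m handwheel '[{"grip":85,"tx":-26,"ty":0,"tz":28,"wx":0,"wy":0.006,"wz":0},{"grip":85,"tx":-26,"ty":0,"tz":28,"wx":0,"wy":0,"wz":0},{"grip":85,"tx":-26,"ty":0,"tz":28,"wx":0,"wy":0,"wz":0},{"grip":85,"tx":-26,"ty":0,"tz":28,"wx":0,"wy":0,"wz":0},{"grip":85,"tx":-26,"ty":0,"tz":28,"wx":0,"wy":0,"wz":0},{"grip":85,"tx":-26,"ty":0,"tz":28,"wx":0,"wy":0,"wz":0},{"grip":85,"tx":-26,"ty":0,"tz":28,"wx":0,"wy":0,"wz":0},{"grip":85,"tx":-26,"ty":0,"tz":28,"wx":0,"wy":0,"wz":0},{"grip":85,"tx":-26,"ty":0,"tz":28,"wx":0,"wy":0,"wz":0},{"grip":85,"tx":-26,"ty":0,"tz":28,"wx":0,"wy":0,"wz":0}]'
python3 -m handwheel '[{"grip":85,"tx":-25,"ty":0,"tz":27,"wx":0,"wy":0,"wz":0},{"grip":85,"tx":-25,"ty":0,"tz":27,"wx":0,"wy":0,"wz":0},{"grip":85,"tx":-25,"ty":10,"tz":27,"wx":0,"wy":0,"wz":0},{"grip":85,"tx":-25,"ty":20,"tz":27,"wx":0,"wy":0,"wz":0},{"grip":85,"tx":0,"ty":35,"tz":0,"wx":0,"wy":0,"wz":0},{"grip":85,"tx":0,"ty":35,"tz":0,"wx":0,"wy":0,"wz":0}]'
python3 - <<'E'
from h import *
plan([*u2w(-24,-354),15],TH)
from rig import eyes
cv2.imwrite("pics/w2.png",eyes.capture("wrist")["pixels"][:,:,::-1])
E
```

```text
time_s: 2.07
eef_pos: [487.9, -176.8, 231.5]
ee_rot: [0.527, -0.527, 0.471, -0.472]
force: [0.1, -0.5, 0.7]
grip_width: 0.997
time_s: 2.57
eef_pos: [584.2, -65.6, 130.5]
ee_rot: [0.528, -0.527, 0.47, -0.471]
force: [-0.7, -0.3, -1.0]
grip_width: 0.992
t 2.57 pos [584.2 -65.6 130.5] unit [ -20.7 -354.7] jaw 0.114 tilt 0.12 F [-0.7 -0.3 -1. ] grip 0.99 j6 -0.43
 shift before turn (tx,ty,tz) [ -0.7 115.5  -3.6] wy -0.003
 shift after turn [ -0.8 115.5  -3.6]
 R cols x [ 0.114 -0.993  0.001] z [0.993 0.114 0.002]
```

View pics/w2.png

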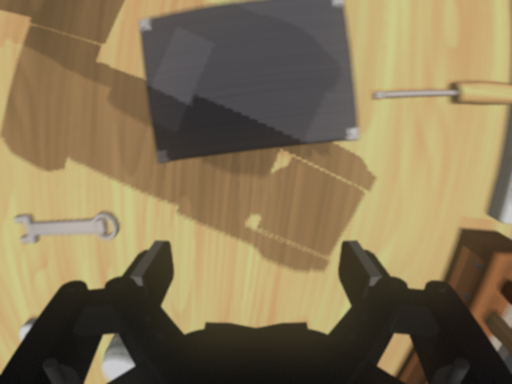

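Wrist view: the deep case spans (145,25)–(355,160). The screwdriver tip is at (375,95) and the wrench at (65,227), both clear of the fingers. I'll descend and then push.

```bash
python3 -m handwheel '[{"grip":85,"tx":0,"ty":35,"tz":-3,"wx":0,"wy":0,"wz":0},{"grip":85,"tx":0,"ty":35,"tz":0,"wx":0,"wy":0,"wz":0},{"grip":85,"tx":0,"ty":30,"tz":0,"wx":0,"wy":0,"wz":0},{"grip":85,"tx":0,"ty":13,"tz":0,"wx":0,"wy":0,"wz":0},{"grip":85,"tx":-8,"ty":0,"tz":0,"wx":0,"wy":0,"wz":0},{"grip":85,"tx":-8,"ty":0,"tz":0,"wx":0,"wy":0,"wz":0}]'
python3 -m handwheel '[{"grip":85,"tx":-6,"ty":0,"tz":0,"wx":0,"wy":0,"wz":0},{"grip":85,"tx":-6,"ty":0,"tz":0,"wx":0,"wy":0,"wz":0},{"grip":85,"tx":-6,"ty":0,"tz":0,"wx":0,"wy":0,"wz":0},{"grip":85,"tx":-6,"ty":0,"tz":0,"wx":0,"wy":0,"wz":0},{"grip":85,"tx":-6,"ty":0,"tz":0,"wx":0,"wy":0,"wz":0}]'
python3 - <<'E'
from h import *
plan([*u2w(-24,-235-11),15],TH)
from rig import eyes
cv2.imwrite("pics/w3.png",eyes.capture("wrist")["pixels"][:,:,::-1])
E
```

```text
time_s: 3.12
eef_pos: [578.6, -51.7, 19.2]
ee_rot: [0.527, -0.527, 0.472, -0.472]
force: [0.1, -0.3, 0.8]
grip_width: 0.995
time_s: 3.53
eef_pos: [575.6, -22.6, 20.3]
ee_rot: [-0.527, 0.528, -0.47, 0.472]
force: [-2.5, -9.0, 4.2]
grip_width: 0.999
t 3.53 pos [575.6 -22.6  20.3] unit [ -24.2 -310.9] jaw 0.113 tilt 0.2 F [-2.5 -9.   4.2] grip 1.0 j6 -0.35
 shift before turn (tx,ty,tz) [-65.    5.1  -0.1] wy -0.004
 shift after turn [-65.    5.1   0.1]
 R cols x [ 0.112 -0.994  0.003] z [0.994 0.112 0.002]
```

View pics/w3.png

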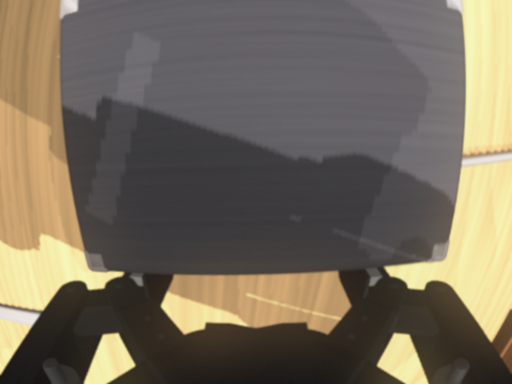

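The case is aligned against both fingers, with its near edge at row ~270. I'll keep pushing toward the unit.

```bash
python3 -m handwheel '[{"grip":85,"tx":-6,"ty":0,"tz":0,"wx":0,"wy":0,"wz":0},{"grip":85,"tx":-6,"ty":0,"tz":0,"wx":0,"wy":0,"wz":0},{"grip":85,"tx":-6,"ty":0,"tz":0,"wx":0,"wy":0,"wz":0},{"grip":85,"tx":-6,"ty":0,"tz":0,"wx":0,"wy":0,"wz":0},{"grip":85,"tx":-6,"ty":0,"tz":0,"wx":0,"wy":0,"wz":0},{"grip":85,"tx":-6,"ty":0,"tz":0,"wx":0,"wy":0,"wz":0},{"grip":85,"tx":-6,"ty":0,"tz":0,"wx":0,"wy":0,"wz":0},{"grip":85,"tx":-4,"ty":0,"tz":0,"wx":0,"wy":0,"wz":0},{"grip":85,"tx":-4,"ty":0,"tz":0,"wx":0,"wy":0,"wz":0}]'
python3 - <<'E'
from h import *
plan([*u2w(-24,-235-11),15],TH)
from rig import eyes
cv2.imwrite("pics/w4.png",eyes.capture("wrist")["pixels"][:,:,::-1])
E
```

```text
time_s: 4.33
eef_pos: [570.5, 27.3, 20.2]
ee_rot: [0.527, -0.527, 0.47, -0.473]
force: [0.5, -7.2, 1.6]
grip_width: 0.995
t 4.33 pos [570.5  27.3  20.2] unit [ -23.4 -260.8] jaw 0.111 tilt 0.22 F [ 0.5 -7.2  1.6] grip 1.0 j6 -0.27
 shift before turn (tx,ty,tz) [-14.8   5.2  -0.7] wy -0.006
 shift after turn [-14.8   5.2  -0.6]
 R cols x [ 0.111 -0.994  0.002] z [0.994 0.111 0.003]
```

View pics/w4.png

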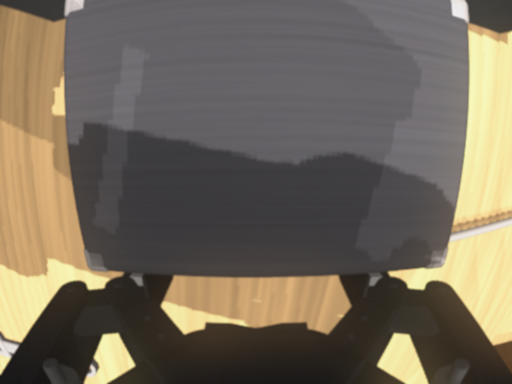

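```bash
for i in 1 ; do python3 -m handwheel '[{"grip":85,"tx":-3,"ty":0,"tz":0,"wx":0,"wy":0,"wz":0},{"grip":85,"tx":-3,"ty":0,"tz":0,"wx":0,"wy":0,"wz":0},{"grip":85,"tx":-3,"ty":0,"tz":0,"wx":0,"wy":0,"wz":0}]'; done
python3 -m handwheel '[{"grip":85,"tx":-2,"ty":0,"tz":0,"wx":0,"wy":0,"wz":0},{"grip":85,"tx":-1,"ty":0,"tz":0,"wx":0,"wy":0,"wz":0}]'; python3 -m handwheel '[{"grip":85,"tx":-2,"ty":0,"tz":0,"wx":0,"wy":0,"wz":0},{"grip":85,"tx":0,"ty":0,"tz":0,"wx":0,"wy":0,"wz":0}]'
```

```text
time_s: 4.63
eef_pos: [569.6, 36.1, 20.2]
ee_rot: [0.527, -0.527, 0.47, -0.473]
force: [0.6, -7.2, 2.2]
grip_width: 0.997
time_s: 4.8
eef_pos: [569.3, 39.2, 20.2]
ee_rot: [0.527, -0.527, 0.47, -0.473]
force: [1.0, -8.0, 1.8]
grip_width: 0.996
time_s: 4.97
eef_pos: [569.0, 41.3, 20.2]
ee_rot: [0.527, -0.527, 0.47, -0.473]
force: [1.1, -5.3, 2.4]
grip_width: 0.996
```

```bash
python3 -m handwheel '[{"grip":85,"tx":-2,"ty":0,"tz":0,"wx":0,"wy":0,"wz":0},{"grip":85,"tx":-2,"ty":0,"tz":0,"wx":0,"wy":0,"wz":0}]';python3 -m handwheel '[{"grip":85,"tx":-2,"ty":0,"tz":0,"wx":0,"wy":0,"wz":0},{"grip":85,"tx":0,"ty":0,"tz":0,"wx":0,"wy":0,"wz":0}]'
python3 - <<'E'
from h import *
plan([*u2w(-24,-235-11),15],TH)
from rig import eyes
cv2.imwrite("pics/w5.png",eyes.capture("wrist")["pixels"][:,:,::-1])
E
```

```text
time_s: 5.13
eef_pos: [569.3, 43.5, 20.4]
ee_rot: [-0.527, 0.528, -0.468, 0.473]
force: [4.5, -25.0, -1.3]
grip_width: 0.997
time_s: 5.3
eef_pos: [569.7, 43.6, 20.5]
ee_rot: [-0.527, 0.528, -0.467, 0.474]
force: [4.3, -27.3, -1.5]
grip_width: 0.992
t 5.3 pos [569.7  43.6  20.5] unit [ -22.3 -244.4] jaw 0.115 tilt 0.59 F [  4.3 -27.3  -1.5] grip 0.99 j6 -0.23
 shift before turn (tx,ty,tz) [ 1.5  5.5 -1.7] wy -0.002
 shift after turn [ 1.5  5.5 -1.7]
 R cols x [ 0.115 -0.993  0.009] z [0.993 0.115 0.006]
```

View pics/w5.png

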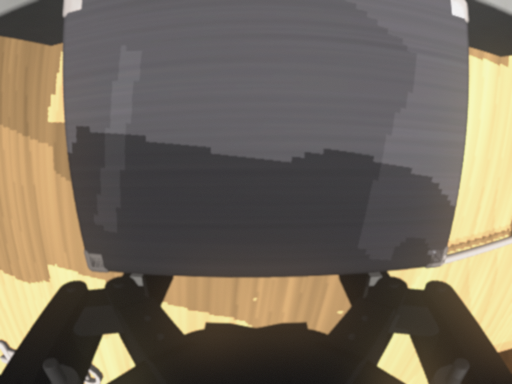

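Flush at 27 N. I'll back off, lift, and go over to behind the flat case.

```bash
python3 -m handwheel '[{"grip":85,"tx":10,"ty":0,"tz":0,"wx":0,"wy":0,"wz":0},{"grip":85,"tx":15,"ty":0,"tz":0,"wx":0,"wy":0,"wz":0},{"grip":85,"tx":0,"ty":-38,"tz":0,"wx":0,"wy":0,"wz":0},{"grip":85,"tx":0,"ty":-38,"tz":0,"wx":0,"wy":0,"wz":0},{"grip":85,"tx":0,"ty":-38,"tz":0,"wx":0,"wy":0,"wz":0},{"grip":85,"tx":0,"ty":-38,"tz":0,"wx":0,"wy":0,"wz":0},{"grip":85,"tx":0,"ty":-38,"tz":0,"wx":0,"wy":0,"wz":0}]'
python3 - <<'E'
from h import *
plan([*u2w(22,60),84],TH)
from rig import eyes
cv2.imwrite("pics/w6.png",eyes.capture("wrist")["pixels"][:,:,::-1])
E
```

```text
time_s: 5.93
eef_pos: [569.6, 23.3, 211.7]
ee_rot: [0.527, -0.527, 0.471, -0.472]
force: [0.0, -0.1, 0.7]
grip_width: 0.994
t 5.93 pos [569.6  23.3 211.7] unit [ -24.7 -264.6] jaw 0.111 tilt 0.1 F [ 0.  -0.1  0.7] grip 0.99 j6 -0.28
 shift before turn (tx,ty,tz) [-324.9  127.7   44.7] wy -0.006
 shift after turn [-324.6  127.7   46.5]
 R cols x [ 0.111 -0.994  0.   ] z [0.994 0.111 0.002]
```

View pics/w6.png

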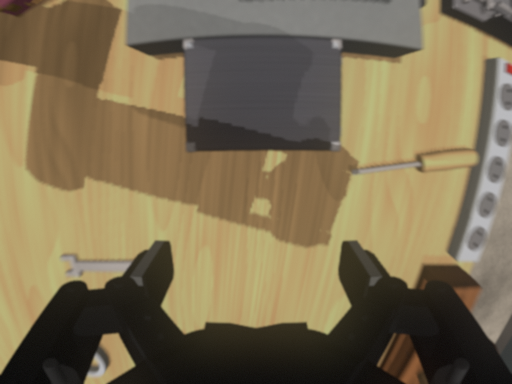

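The deep case is flush: the dark top meets the unit edge at row ~40. The screwdriver is untouched.

```bash
python3 -m handwheel '[{"grip":85,"tx":-36,"ty":0,"tz":5,"wx":0,"wy":-0.006,"wz":0},{"grip":85,"tx":-36,"ty":0,"tz":5,"wx":0,"wy":0,"wz":0},{"grip":85,"tx":-36,"ty":0,"tz":5,"wx":0,"wy":0,"wz":0},{"grip":85,"tx":-36,"ty":0,"tz":5,"wx":0,"wy":0,"wz":0},{"grip":85,"tx":-36,"ty":0,"tz":5,"wx":0,"wy":0,"wz":0},{"grip":85,"tx":-36,"ty":0,"tz":5,"wx":0,"wy":0,"wz":0},{"grip":85,"tx":-36,"ty":0,"tz":5,"wx":0,"wy":0,"wz":0},{"grip":85,"tx":-36,"ty":0,"tz":5,"wx":0,"wy":0,"wz":0},{"grip":85,"tx":-36,"ty":0,"tz":6,"wx":0,"wy":0,"wz":0},{"grip":85,"tx":0,"ty":0,"tz":0,"wx":0,"wy":0,"wz":0}]'
python3 - <<'E'
from h import *
plan([*u2w(22,60),84],TH)
from rig import eyes
for n in("wrist","scene","top"): cv2.imwrite(f"pics/{n}7.png",eyes.capture(n)["pixels"][:,:,::-1])
E
```

```text
time_s: 6.82
eef_pos: [576.4, 356.1, 208.5]
ee_rot: [0.53, -0.529, 0.469, -0.468]
force: [0.1, -0.4, -0.7]
grip_width: 0.992
t 6.82 pos [576.4 356.1 208.5] unit [20.8 65.1] jaw 0.123 tilt 0.13 F [ 0.1 -0.4 -0.7] grip 0.99 j6 0.26
 shift before turn (tx,ty,tz) [  5.4 124.5   1.1] wy 0.006
 shift after turn [  5.4 124.5   1.1]
 R cols x [ 0.122 -0.992 -0.002] z [0.992 0.122 0.001]
```

View pics/scene7.png

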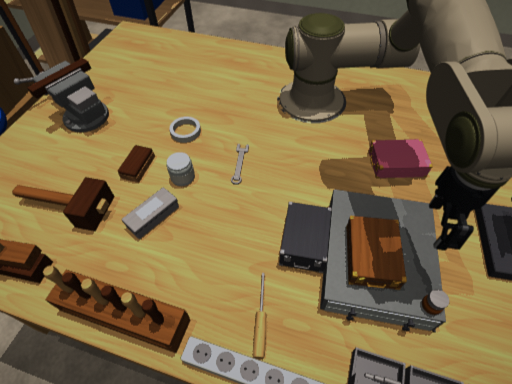

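View pics/wrist7.png

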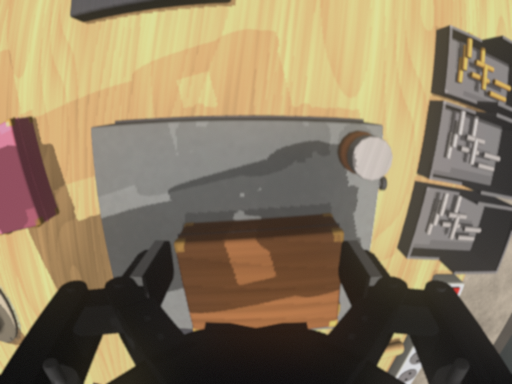

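View pics/top7.png

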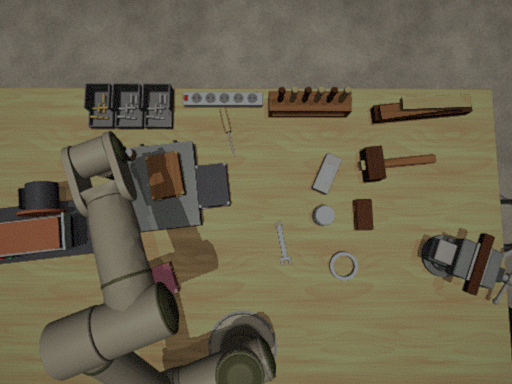

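The deep case sits flush against the unit in scene view at (305,237), and the gripper is beyond the flat case's +y side. I'll descend behind it.

```bash
python3 -m handwheel '[{"grip":85,"tx":0,"ty":35,"tz":0,"wx":0,"wy":0.006,"wz":0},{"grip":85,"tx":0,"ty":35,"tz":0,"wx":0,"wy":0,"wz":0},{"grip":85,"tx":0,"ty":30,"tz":0,"wx":0,"wy":0,"wz":0},{"grip":85,"tx":0,"ty":14,"tz":0,"wx":0,"wy":0,"wz":0},{"grip":85,"tx":0,"ty":10,"tz":0,"wx":0,"wy":0,"wz":0},{"grip":85,"tx":0,"ty":0,"tz":0,"wx":0,"wy":0,"wz":0}]'
python3 - <<'E'
from h import *
plan([*u2w(22,60),84],TH)
from rig import eyes
for n in("wrist","scene"): cv2.imwrite(f"pics/{n}8.png",eyes.capture(n)["pixels"][:,:,::-1])
E
```

```text
time_s: 7.47
eef_pos: [577.8, 348.6, 83.1]
ee_rot: [-0.526, 0.527, -0.472, 0.471]
force: [-0.5, 0.5, 0.1]
grip_width: 0.997
t 7.47 pos [577.8 348.6  83.1] unit [21.3 57.5] jaw 0.11 tilt 0.15 F [-0.5  0.5  0.1] grip 1.0 j6 0.26
 shift before turn (tx,ty,tz) [-2.5 -0.9  0.7] wy -0.007
 shift after turn [-2.5 -0.9  0.7]
 R cols x [ 0.109 -0.994  0.001] z [ 0.994  0.109 -0.002]
```

View pics/wrist8.png

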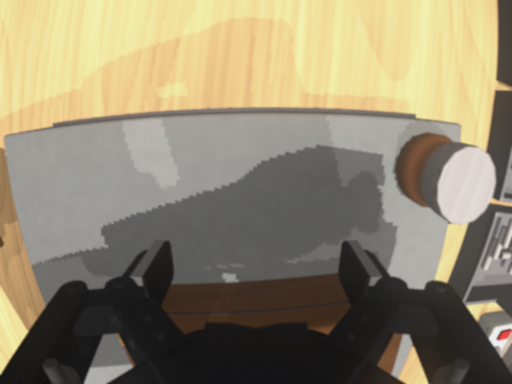

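View pics/scene8.png

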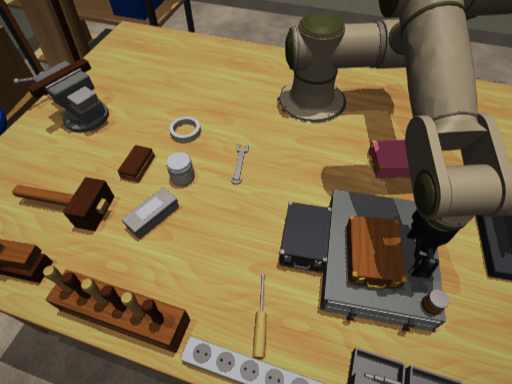

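```bash
python3 -m handwheel '[{"grip":85,"tx":6,"ty":0,"tz":0,"wx":0,"wy":-0.006,"wz":0},{"grip":85,"tx":5,"ty":0,"tz":0,"wx":0,"wy":0,"wz":0},{"grip":85,"tx":4,"ty":0,"tz":0,"wx":0,"wy":0,"wz":0},{"grip":85,"tx":4,"ty":0,"tz":0,"wx":0,"wy":0,"wz":0},{"grip":85,"tx":4,"ty":0,"tz":0,"wx":0,"wy":0,"wz":0},{"grip":85,"tx":4,"ty":0,"tz":0,"wx":0,"wy":0,"wz":0},{"grip":85,"tx":4,"ty":0,"tz":0,"wx":0,"wy":0,"wz":0},{"grip":85,"tx":4,"ty":0,"tz":0,"wx":0,"wy":0,"wz":0},{"grip":85,"tx":4,"ty":0,"tz":0,"wx":0,"wy":0,"wz":0},{"grip":85,"tx":4,"ty":0,"tz":0,"wx":0,"wy":0,"wz":0}]'
python3 -m handwheel '[{"grip":85,"tx":4,"ty":0,"tz":0,"wx":0,"wy":0,"wz":0},{"grip":85,"tx":2,"ty":0,"tz":0,"wx":0,"wy":0,"wz":0},{"grip":85,"tx":0,"ty":0,"tz":0,"wx":0,"wy":0,"wz":0}]'
python3 - <<'E'
from h import *
plan([*u2w(22,60),84],TH)
from rig import eyes
for n in("wrist","scene","top"): cv2.imwrite(f"pics/{n}9.png",eyes.capture(n)["pixels"][:,:,::-1])
s=cv2.imread("pics/scene9.png")
cv2.imwrite("pics/s9_crop.png",cv2.resize(s[180:330,245:455],None,fx=3.8,fy=3.8,interpolation=cv2.INTER_CUBIC))
t=cv2.imread("pics/top9.png")
cv2.imwrite("pics/t9_crop.png",cv2.resize(t[130:240,115:265],None,fx=5.3333,fy=5.3333,interpolation=cv2.INTER_CUBIC))
E
```

```text
time_s: 8.4
eef_pos: [583.4, 308.0, 85.6]
ee_rot: [0.53, -0.527, 0.47, -0.47]
force: [-0.6, 6.8, 3.4]
grip_width: 0.996
time_s: 8.65
eef_pos: [584.2, 301.5, 85.6]
ee_rot: [0.529, -0.527, 0.47, -0.47]
force: [0.4, 3.9, 2.5]
grip_width: 0.994
t 8.65 pos [584.2 301.5  85.6] unit [22.2 10. ] jaw 0.117 tilt 0.15 F [0.4 3.9 2.5] grip 0.99 j6 0.18
 shift before turn (tx,ty,tz) [-50.    1.7  -0.3] wy -0.0
 shift after turn [-50.    1.7  -0.2]
 R cols x [ 0.116 -0.993 -0.002] z [0.993 0.116 0.002]
```

View pics/s9_crop.png

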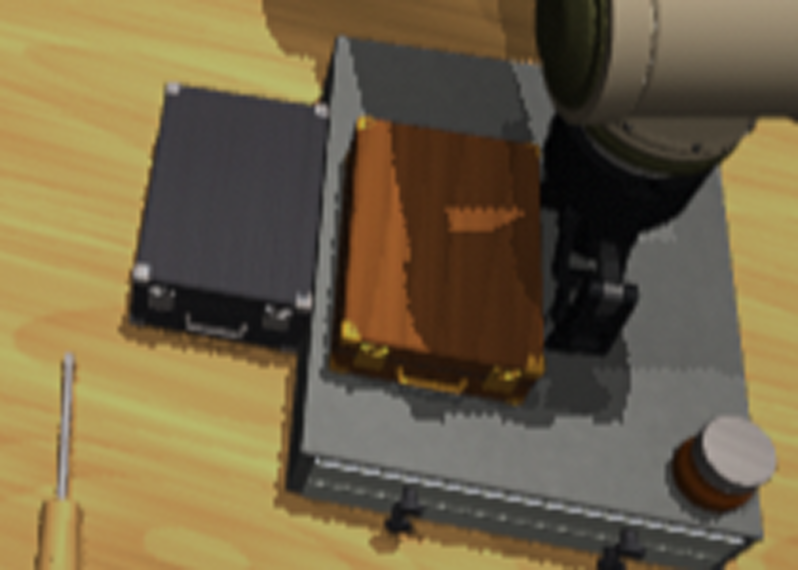

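View pics/t9_crop.png

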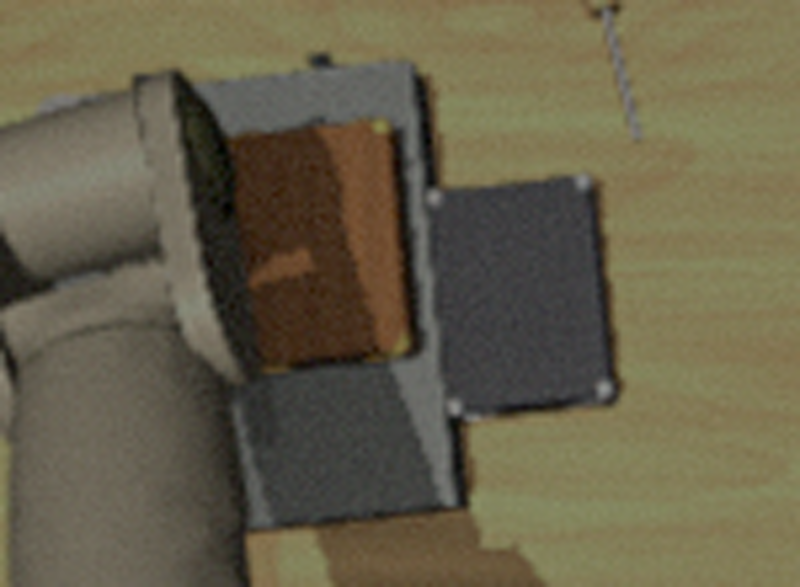

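Run:
```python
from h import *
from rig import eyes
ct,cs=eyes.capture("top"),eyes.capture("scene")
cv=lambda L,s,o:(np.array(L,float)+.5)/s-.5+np.array(o)
T=lambda L:cv(L,5.3333,(115,130)); S=lambda L:cv(L,3.8,(245,180))
def mono(n,c,p,L,W,z):
    G=np.array([ground(c,q,z) for q in p]); r=fit(np.c_[G,G[:,0]*0+z],L,W); print(n,w2u(r[0]).round(1),r[0].round(3),"rel",round(r[0][2]-TH,3),"res",round(r[3],1))
mono("deep top",ct,T([(592,175),(612,390),(452,408),(430,190)]),150,110,70)
mono("deep sc",cs,S([(134,275),(167,85),(328,103),(312,302)]),150,110,70)
mono("flat sc",cs,S([(345,337),(357,120),(540,145),(541,370)]),150,110,121.5)
for c,n,p in((ct,"t",T([(390,118),(410,340)])),(cs,"s",S([(345,337),(357,120)]))):
    a,b=[w2u(ground(c,q,121.5)) for q in p]; print(n,"flat -y corners",a.round(1),b.round(1),"centre x",(a+b)[0]/2)
```

```text
deep top [ -13.7 -181.5] [5.70919e+02 1.07130e+02 1.10000e-01] rel -0.007 res 2.9
deep sc [ -17.7 -178.4] [5.66494e+02 1.09789e+02 1.34000e-01] rel 0.017 res 3.6
flat sc [ 23.9 -56.5] [5.93634e+02 2.35712e+02 1.23000e-01] rel 0.006 res 2.8
t flat -y corners [  98.8 -113.7] [ -45.7 -113. ] centre x 26.526112460506027
s flat -y corners [  97.7 -109.3] [ -48.1 -111.5] centre x 24.798898023429317
```

Both measure well. The deep case is at unit (-15.5,-180) and the flat case at x≈25, aligned. I'll push the deep case about +41 mm along x before the flat one goes over. First I back off, lift, close the fingers, and go behind the deep case's -x end.

```bash
python3 -m handwheel '[{"grip":85,"tx":-10,"ty":0,"tz":0,"wx":0,"wy":0,"wz":0},{"grip":85,"tx":-5,"ty":-20,"tz":0,"wx":0,"wy":0,"wz":0},{"grip":85,"tx":0,"ty":-38,"tz":0,"wx":0,"wy":0,"wz":0},{"grip":40,"tx":0,"ty":-38,"tz":0,"wx":0,"wy":0,"wz":0},{"grip":0,"tx":0,"ty":-34,"tz":0,"wx":0,"wy":0,"wz":0},{"grip":0,"tx":32,"ty":0,"tz":-24,"wx":0,"wy":0,"wz":0},{"grip":0,"tx":32,"ty":0,"tz":-24,"wx":0,"wy":0,"wz":0},{"grip":0,"tx":32,"ty":0,"tz":-24,"wx":0,"wy":0,"wz":0},{"grip":0,"tx":32,"ty":0,"tz":-24,"wx":0,"wy":0,"wz":0},{"grip":0,"tx":32,"ty":0,"tz":-24,"wx":0,"wy":0,"wz":0}]'
python3 -m handwheel '[{"grip":0,"tx":32,"ty":0,"tz":-26,"wx":0,"wy":0,"wz":0},{"grip":0,"tx":0,"ty":0,"tz":0,"wx":0,"wy":0,"wz":0}]'
python3 - <<'E'
from h import *
plan([*u2w(-126,-182),18],TH)
from rig import eyes
cv2.imwrite("pics/w10.png",eyes.capture("wrist")["pixels"][:,:,::-1])
E
```

```text
time_s: 9.73
eef_pos: [479.9, 141.9, 213.9]
ee_rot: [-0.528, 0.529, -0.47, 0.47]
force: [1.0, -0.2, 1.1]
grip_width: 0.005
time_s: 9.9
eef_pos: [456.2, 104.6, 213.8]
ee_rot: [-0.526, 0.529, -0.471, 0.47]
force: [-0.6, 0.2, -0.2]
grip_width: -0.002
t 9.9 pos [456.2 104.6 213.8] unit [-127.9 -170.6] jaw 0.114 tilt 0.24 F [-0.6  0.2 -0.2] grip -0.0 j6 -0.14
 shift before turn (tx,ty,tz) [ 11.1 195.8   2.7] wy -0.003
 shift after turn [ 11.1 195.8   2.6]
 R cols x [ 0.113 -0.994  0.002] z [ 0.994  0.113 -0.004]
```

View pics/w10.png

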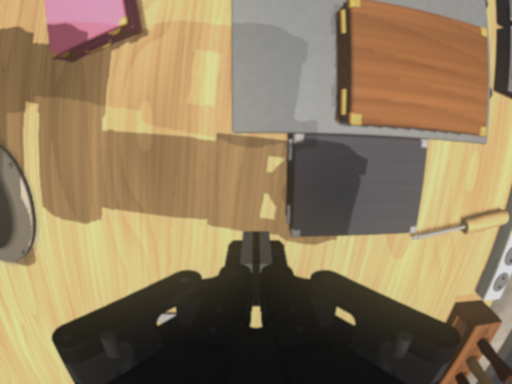

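The shut gripper's knuckles are wide, so I'll turn 90° and push the end face with two half-open fingers.

```bash
python3 -m handwheel '[{"grip":45,"tx":0,"ty":0,"tz":0,"wx":0,"wy":0.12,"wz":0},{"grip":45,"tx":0,"ty":0,"tz":0,"wx":0,"wy":0.12,"wz":0},{"grip":45,"tx":0,"ty":0,"tz":0,"wx":0,"wy":0.12,"wz":0},{"grip":45,"tx":0,"ty":0,"tz":0,"wx":0,"wy":0.12,"wz":0},{"grip":45,"tx":0,"ty":0,"tz":0,"wx":0,"wy":0.12,"wz":0},{"grip":45,"tx":0,"ty":0,"tz":0,"wx":0,"wy":0.12,"wz":0},{"grip":45,"tx":0,"ty":0,"tz":0,"wx":0,"wy":0.12,"wz":0},{"grip":45,"tx":0,"ty":0,"tz":0,"wx":0,"wy":0.12,"wz":0},{"grip":45,"tx":0,"ty":0,"tz":0,"wx":0,"wy":0.12,"wz":0},{"grip":45,"tx":0,"ty":0,"tz":0,"wx":0,"wy":0.12,"wz":0}]'
python3 -m handwheel '[{"grip":45,"tx":0,"ty":0,"tz":0,"wx":0,"wy":0.12,"wz":0},{"grip":45,"tx":0,"ty":0,"tz":0,"wx":0,"wy":0.12,"wz":0},{"grip":45,"tx":0,"ty":0,"tz":0,"wx":0,"wy":0.12,"wz":0},{"grip":45,"tx":0,"ty":0,"tz":0,"wx":0,"wy":0,"wz":0}]'
python3 - <<'E'
from h import *
plan([*u2w(-124,-186),18],TH+np.pi/2)
E
```

```text
time_s: 10.78
eef_pos: [459.9, 109.2, 214.1]
ee_rot: [-0.169, 0.169, -0.687, 0.687]
force: [-0.5, 0.1, -0.5]
grip_width: 0.527
time_s: 11.12
eef_pos: [459.8, 109.1, 214.1]
ee_rot: [-0.044, 0.044, -0.706, 0.706]
force: [-0.2, 0.2, 0.1]
grip_width: 0.528
t 11.12 pos [459.8 109.1 214.1] unit [-123.8 -166.6] jaw -1.446 tilt 0.05 F [-0.2  0.2  0.1] grip 0.53 j6 1.43
 shift before turn (tx,ty,tz) [  0.2 196.1  19.3] wy 0.007
 shift after turn [1.000e-01 1.961e+02 1.930e+01]
 R cols x [-0.992 -0.124  0.001] z [ 0.124 -0.992  0.   ]
```

```bash
python3 -m handwheel '[{"grip":45,"tx":6,"ty":0,"tz":19,"wx":0,"wy":0.007,"wz":0},{"grip":45,"tx":0,"ty":38,"tz":0,"wx":0,"wy":0,"wz":0},{"grip":45,"tx":0,"ty":38,"tz":0,"wx":0,"wy":0,"wz":0},{"grip":45,"tx":0,"ty":38,"tz":0,"wx":0,"wy":0,"wz":0},{"grip":45,"tx":0,"ty":38,"tz":0,"wx":0,"wy":0,"wz":0},{"grip":45,"tx":0,"ty":25,"tz":0,"wx":0,"wy":0,"wz":0},{"grip":45,"tx":0,"ty":14,"tz":0,"wx":0,"wy":0,"wz":0},{"grip":45,"tx":0,"ty":0,"tz":0,"wx":0,"wy":0,"wz":0}]'
python3 - <<'E'
from h import *
plan([*u2w(-124,-186),18],TH+np.pi/2)
from rig import eyes
cv2.imwrite("pics/w11.png",eyes.capture("wrist")["pixels"][:,:,::-1])
E
```

```text
time_s: 11.78
eef_pos: [454.4, 89.3, 20.6]
ee_rot: [0.042, -0.046, 0.706, -0.706]
force: [-0.3, 1.1, -0.6]
grip_width: 0.529
t 11.78 pos [454.4  89.3  20.6] unit [-131.4 -185.6] jaw -1.446 tilt 0.34 F [-0.3  1.1 -0.6] grip 0.53 j6 1.39
 shift before turn (tx,ty,tz) [-7.4  2.5  0.4] wy 0.008
 shift after turn [-7.5  2.5  0.4]
 R cols x [-0.992 -0.125  0.006] z [ 0.125 -0.992 -0.001]
```

View pics/w11.png

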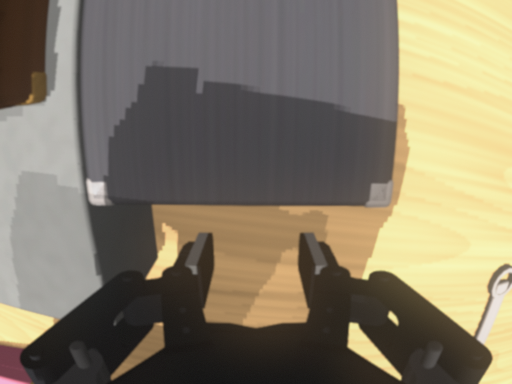

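Clear: both fingers face the -x end, whose edge is at row 205. I'll push +x.

```bash
python3 -m handwheel '[{"grip":45,"tx":-12,"ty":0,"tz":0,"wx":0,"wy":0.008,"wz":0},{"grip":45,"tx":-8,"ty":0,"tz":0,"wx":0,"wy":0,"wz":0},{"grip":45,"tx":-5,"ty":0,"tz":0,"wx":0,"wy":0,"wz":0},{"grip":45,"tx":-5,"ty":0,"tz":0,"wx":0,"wy":0,"wz":0},{"grip":45,"tx":-5,"ty":0,"tz":0,"wx":0,"wy":0,"wz":0},{"grip":45,"tx":-5,"ty":0,"tz":0,"wx":0,"wy":0,"wz":0},{"grip":45,"tx":-5,"ty":0,"tz":0,"wx":0,"wy":0,"wz":0},{"grip":45,"tx":-5,"ty":0,"tz":0,"wx":0,"wy":0,"wz":0}]'
python3 - <<'E'
from h import *
plan([*u2w(-60.5,-186),18],TH+np.pi/2)
from rig import eyes
cv2.imwrite("pics/w12.png",eyes.capture("wrist")["pixels"][:,:,::-1])
E
```

```text
time_s: 12.5
eef_pos: [504.8, 94.7, 23.6]
ee_rot: [-0.039, 0.042, -0.706, 0.706]
force: [-6.0, -0.6, 0.0]
grip_width: 0.525
t 12.5 pos [504.8  94.7  23.6] unit [ -80.8 -186.1] jaw -1.456 tilt 0.17 F [-6.  -0.6  0. ] grip 0.52 j6 1.41
 shift before turn (tx,ty,tz) [-20.3   5.6  -0.2] wy -0.002
 shift after turn [-20.3   5.6  -0.1]
 R cols x [-0.993 -0.114  0.003] z [ 0.114 -0.993 -0.   ]
```

View pics/w12.png

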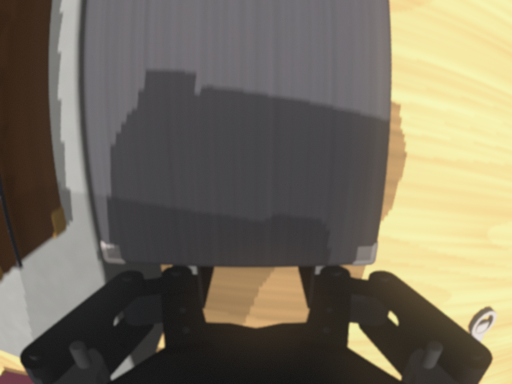

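```bash
python3 -m handwheel '[{"grip":45,"tx":-5,"ty":0,"tz":0,"wx":0,"wy":0,"wz":0},{"grip":45,"tx":-5,"ty":0,"tz":0,"wx":0,"wy":0,"wz":0},{"grip":45,"tx":-4,"ty":0,"tz":0,"wx":0,"wy":0,"wz":0},{"grip":45,"tx":-3,"ty":0,"tz":0,"wx":0,"wy":0,"wz":0},{"grip":45,"tx":0,"ty":0,"tz":0,"wx":0,"wy":0,"wz":0}]'
python3 - <<'E'
from h import *
plan([*u2w(-60.5,-186),18],TH+np.pi/2)
from rig import eyes
for n in("scene","top"): cv2.imwrite(f"pics/{n}13.png",eyes.capture(n)["pixels"][:,:,::-1])
s=cv2.imread("pics/scene13.png")
cv2.imwrite("pics/s13_crop.png",cv2.resize(s[180:330,245:455],None,fx=3.8,fy=3.8,interpolation=cv2.INTER_CUBIC))
t=cv2.imread("pics/top13.png")
cv2.imwrite("pics/t13_crop.png",cv2.resize(t[130:240,115:265],None,fx=5.3333,fy=5.3333,interpolation=cv2.INTER_CUBIC))
E
```

```text
time_s: 12.97
eef_pos: [522.3, 96.6, 23.6]
ee_rot: [-0.04, 0.041, -0.706, 0.706]
force: [-3.1, 0.5, -1.4]
grip_width: 0.525
t 12.97 pos [522.3  96.6  23.6] unit [ -63.1 -186.3] jaw -1.457 tilt 0.05 F [-3.1  0.5 -1.4] grip 0.53 j6 1.42
 shift before turn (tx,ty,tz) [-2.6  5.6 -0.3] wy -0.003
 shift after turn [-2.6  5.6 -0.3]
 R cols x [-0.993 -0.114  0.001] z [ 0.114 -0.993 -0.   ]
```

View pics/s13_crop.png

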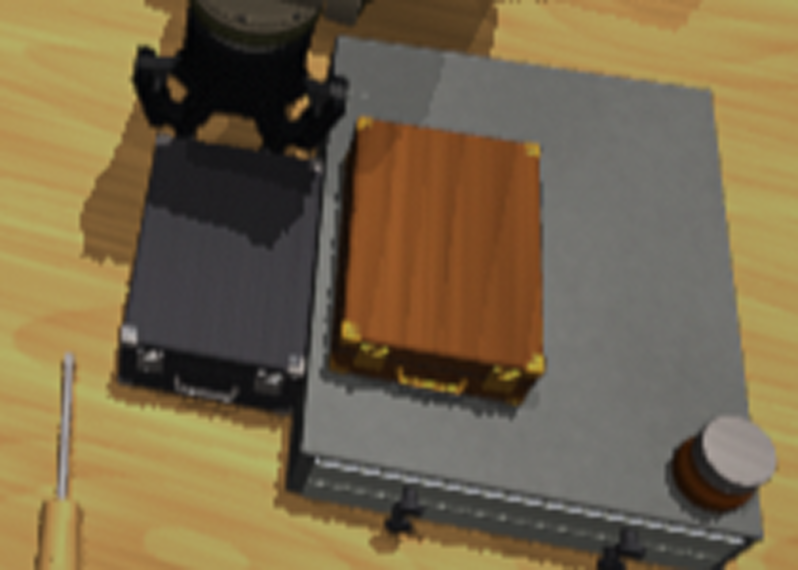

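View pics/t13_crop.png

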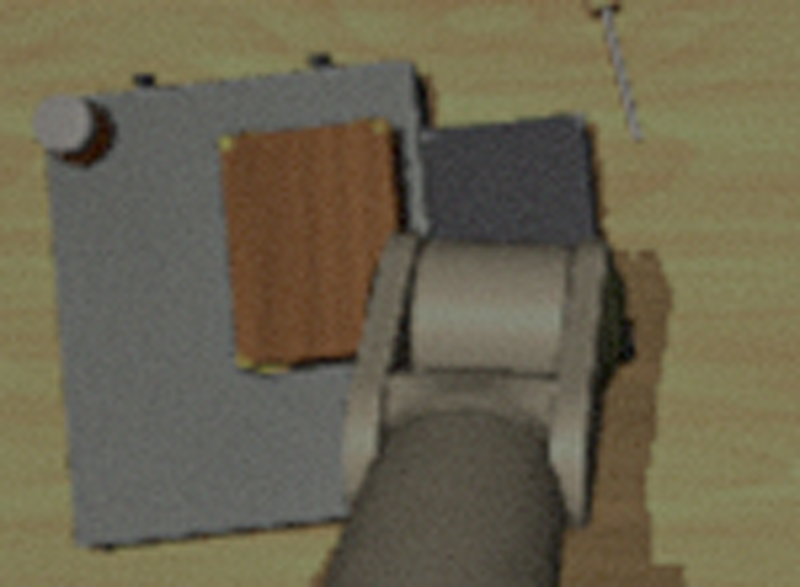

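Run:
```python
from h import *
from rig import eyes
ct,cs=eyes.capture("top"),eyes.capture("scene")
cv=lambda L,s,o:(np.array(L,float)+.5)/s-.5+np.array(o)
T=lambda L:cv(L,5.3333,(115,130)); S=lambda L:cv(L,3.8,(245,180))
def mono(n,c,p,L,W,z):
    G=np.array([ground(c,q,z) for q in p]); r=fit(np.c_[G,G[:,0]*0+z],L,W); print(n,w2u(r[0]).round(1),r[0].round(3),"rel",round(r[0][2]-TH,3),"res",round(r[3],1))
mono("deep sc",cs,S([(121,338),(155,138),(322,167),(304,368)]),150,110,70)
for n,p,z in(("deep +x corners",[(587,116),(424,132)],70),("flat +x",[(389,118),(221,138)],121.5)):
    a,b=[w2u(ground(ct,q,z)) for q in T(p)]; print(n,a.round(1),b.round(1))
mono("flat sc",cs,S([(345,337),(357,120),(540,145),(541,370)]),150,110,121.5)
mono("flat top",ct,T([(389,118),(412,343),(237,362),(221,138)]),150,110,121.5)
```

```text
deep sc [  27.3 -179.4] [6.11309e+02 1.14031e+02 1.20000e-01] rel 0.003 res 5.2
deep +x corners [  98.6 -237. ] [ 100.1 -127.4]
flat +x [  98.9 -113. ] [98.1 -4.5]
flat sc [ 23.9 -56.5] [5.93634e+02 2.35712e+02 1.23000e-01] rel 0.006 res 2.8
flat top [ 25.5 -58.6] [5.95427e+02 2.33777e+02 1.16000e-01] rel -0.001 res 2.3
```

Both views put the cases aligned in x to within about 3 mm: both +x edges are at ~99 mm in unit x. I'll retreat, turn back, and go behind the flat case.

```bash
python3 -m handwheel '[{"grip":45,"tx":20,"ty":0,"tz":0,"wx":0,"wy":0,"wz":0},{"grip":45,"tx":5,"ty":-38,"tz":0,"wx":0,"wy":0,"wz":0},{"grip":45,"tx":0,"ty":-38,"tz":0,"wx":0,"wy":0,"wz":0},{"grip":45,"tx":0,"ty":-38,"tz":0,"wx":0,"wy":0,"wz":0},{"grip":45,"tx":0,"ty":-38,"tz":0,"wx":0,"wy":0,"wz":0},{"grip":85,"tx":0,"ty":-38,"tz":0,"wx":0,"wy":0,"wz":0},{"grip":85,"tx":0,"ty":0,"tz":0,"wx":0,"wy":-0.12,"wz":0},{"grip":85,"tx":0,"ty":0,"tz":0,"wx":0,"wy":-0.12,"wz":0},{"grip":85,"tx":0,"ty":0,"tz":0,"wx":0,"wy":-0.12,"wz":0},{"grip":85,"tx":0,"ty":0,"tz":0,"wx":0,"wy":-0.12,"wz":0}]'
python3 -m handwheel '[{"grip":85,"tx":0,"ty":0,"tz":0,"wx":0,"wy":-0.12,"wz":0},{"grip":85,"tx":0,"ty":0,"tz":0,"wx":0,"wy":-0.12,"wz":0},{"grip":85,"tx":0,"ty":0,"tz":0,"wx":0,"wy":-0.12,"wz":0},{"grip":85,"tx":0,"ty":0,"tz":0,"wx":0,"wy":-0.12,"wz":0},{"grip":85,"tx":0,"ty":0,"tz":0,"wx":0,"wy":-0.12,"wz":0},{"grip":85,"tx":0,"ty":0,"tz":0,"wx":0,"wy":-0.12,"wz":0},{"grip":85,"tx":0,"ty":0,"tz":0,"wx":0,"wy":-0.12,"wz":0},{"grip":85,"tx":0,"ty":0,"tz":0,"wx":0,"wy":-0.12,"wz":0},{"grip":85,"tx":0,"ty":0,"tz":0,"wx":0,"wy":-0.12,"wz":0},{"grip":85,"tx":0,"ty":0,"tz":0,"wx":0,"wy":0,"wz":0}]'
python3 - <<'E'
from h import *
plan([*u2w(25,30),84],TH)
E
```

```text
time_s: 14.0
eef_pos: [498.1, 93.6, 214.2]
ee_rot: [-0.209, 0.208, -0.675, 0.676]
force: [-0.5, -0.1, 0.1]
grip_width: 0.993
time_s: 14.83
eef_pos: [498.1, 93.5, 214.0]
ee_rot: [0.526, -0.525, 0.472, -0.473]
force: [-0.6, -0.3, 0.4]
grip_width: 0.996
t 14.83 pos [498.1  93.5 214. ] unit [ -87.6 -186.5] jaw 0.106 tilt 0.12 F [-0.6 -0.3  0.4] grip 1.0 j6 -0.15
 shift before turn (tx,ty,tz) [-217.7  130.1  110. ] wy -0.011
 shift after turn [-216.6  130.1  112.3]
 R cols x [ 0.106 -0.994  0.   ] z [0.994 0.106 0.002]
```

```bash
python3 -m handwheel '[{"grip":85,"tx":-31,"ty":0,"tz":16,"wx":0,"wy":-0.011,"wz":0},{"grip":85,"tx":-31,"ty":0,"tz":16,"wx":0,"wy":0,"wz":0},{"grip":85,"tx":-31,"ty":0,"tz":16,"wx":0,"wy":0,"wz":0},{"grip":85,"tx":-31,"ty":0,"tz":16,"wx":0,"wy":0,"wz":0},{"grip":85,"tx":-31,"ty":0,"tz":16,"wx":0,"wy":0,"wz":0},{"grip":85,"tx":-31,"ty":0,"tz":16,"wx":0,"wy":0,"wz":0},{"grip":85,"tx":-31,"ty":0,"tz":16,"wx":0,"wy":0,"wz":0},{"grip":85,"tx":0,"ty":0,"tz":0,"wx":0,"wy":0,"wz":0}]'
python3 - <<'E'
from h import *
plan([*u2w(25,32),84],TH)
E
```

```text
time_s: 15.5
eef_pos: [585.3, 326.6, 212.2]
ee_rot: [0.528, -0.527, 0.471, -0.471]
force: [-0.6, -0.6, -1.3]
grip_width: 0.999
t 15.5 pos [585.3 326.6 212.2] unit [26.3 34.8] jaw 0.113 tilt 0.09 F [-0.6 -0.6 -1.3] grip 1.0 j6 0.22
 shift before turn (tx,ty,tz) [  3.  128.2  -1.3] wy -0.004
 shift after turn [  2.9 128.2  -1.3]
 R cols x [ 0.113 -0.994 -0.001] z [0.994 0.113 0.001]
```

```bash
python3 -m handwheel '[{"grip":85,"tx":0,"ty":36,"tz":0,"wx":0,"wy":-0.003,"wz":0},{"grip":85,"tx":0,"ty":36,"tz":0,"wx":0,"wy":0,"wz":0},{"grip":85,"tx":0,"ty":32,"tz":0,"wx":0,"wy":0,"wz":0},{"grip":85,"tx":0,"ty":16,"tz":0,"wx":0,"wy":0,"wz":0},{"grip":85,"tx":0,"ty":8,"tz":0,"wx":0,"wy":0,"wz":0},{"grip":85,"tx":8,"ty":0,"tz":0,"wx":0,"wy":0,"wz":0},{"grip":85,"tx":8,"ty":0,"tz":0,"wx":0,"wy":0,"wz":0},{"grip":85,"tx":5,"ty":0,"tz":0,"wx":0,"wy":0,"wz":0},{"grip":85,"tx":5,"ty":0,"tz":0,"wx":0,"wy":0,"wz":0},{"grip":85,"tx":5,"ty":0,"tz":0,"wx":0,"wy":0,"wz":0}]'
python3 -m handwheel '[{"grip":85,"tx":5,"ty":0,"tz":0,"wx":0,"wy":0,"wz":0},{"grip":85,"tx":5,"ty":0,"tz":0,"wx":0,"wy":0,"wz":0},{"grip":85,"tx":5,"ty":0,"tz":0,"wx":0,"wy":0,"wz":0},{"grip":85,"tx":5,"ty":0,"tz":0,"wx":0,"wy":0,"wz":0},{"grip":85,"tx":5,"ty":0,"tz":0,"wx":0,"wy":0,"wz":0},{"grip":85,"tx":5,"ty":0,"tz":0,"wx":0,"wy":0,"wz":0},{"grip":85,"tx":5,"ty":0,"tz":0,"wx":0,"wy":0,"wz":0},{"grip":85,"tx":5,"ty":0,"tz":0,"wx":0,"wy":0,"wz":0}]'
python3 - <<'E'
from h import *
plan([*u2w(26,-112.5),84],TH)
from rig import eyes
s=eyes.capture("scene")["pixels"][:,:,::-1]
cv2.imwrite("pics/s14_crop.png",cv2.resize(s[180:330,245:455],None,fx=3.8,fy=3.8,interpolation=cv2.INTER_CUBIC))
E
```

```text
time_s: 16.33
eef_pos: [589.1, 291.3, 87.4]
ee_rot: [0.529, -0.527, 0.47, -0.471]
force: [-0.6, 6.3, 0.9]
grip_width: 0.995
time_s: 17.0
eef_pos: [593.7, 251.8, 87.4]
ee_rot: [0.529, -0.527, 0.47, -0.471]
force: [-0.8, 7.3, 3.1]
grip_width: 1.0
t 17.0 pos [593.7 251.8  87.4] unit [ 25.8 -40.5] jaw 0.115 tilt 0.24 F [-0.8  7.3  3.1] grip 1.0 j6 0.1
 shift before turn (tx,ty,tz) [72.   3.3  0.3] wy -0.002
 shift after turn [72.   3.3  0.1]
 R cols x [ 0.115 -0.993 -0.002] z [0.993 0.115 0.003]
```

View pics/s14_crop.png

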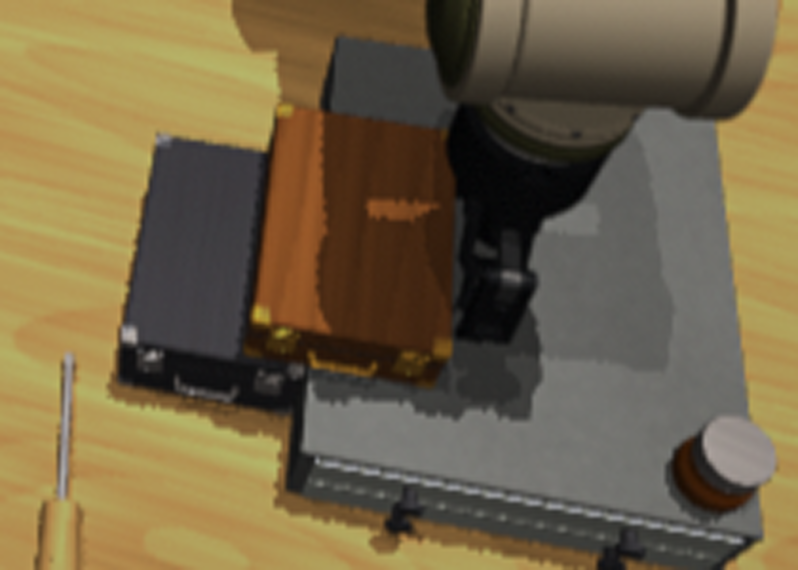

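The flat case slides on square and the deep case stays put: its corner is still at crop (128,333). Continuing.

```bash
python3 -m handwheel '[{"grip":85,"tx":5,"ty":0,"tz":0,"wx":0,"wy":0,"wz":0},{"grip":85,"tx":5,"ty":0,"tz":0,"wx":0,"wy":0,"wz":0},{"grip":85,"tx":5,"ty":0,"tz":0,"wx":0,"wy":0,"wz":0},{"grip":85,"tx":5,"ty":0,"tz":0,"wx":0,"wy":0,"wz":0},{"grip":85,"tx":5,"ty":0,"tz":0,"wx":0,"wy":0,"wz":0},{"grip":85,"tx":5,"ty":0,"tz":0,"wx":0,"wy":0,"wz":0},{"grip":85,"tx":5,"ty":0,"tz":0,"wx":0,"wy":0,"wz":0},{"grip":85,"tx":5,"ty":0,"tz":0,"wx":0,"wy":0,"wz":0},{"grip":85,"tx":5,"ty":0,"tz":0,"wx":0,"wy":0,"wz":0},{"grip":85,"tx":5,"ty":0,"tz":0,"wx":0,"wy":0,"wz":0}]'
python3 - <<'E'
from h import *
plan([*u2w(26,-112.5),84],TH)
from rig import eyes
s=eyes.capture("scene")["pixels"][:,:,::-1]
cv2.imwrite("pics/s15_crop.png",cv2.resize(s[180:330,245:455],None,fx=3.8,fy=3.8,interpolation=cv2.INTER_CUBIC))
E
```

```text
time_s: 17.88
eef_pos: [599.6, 202.5, 87.6]
ee_rot: [0.53, -0.527, 0.47, -0.471]
force: [-2.1, 7.4, 4.7]
grip_width: 1.0
t 17.88 pos [599.6 202.5  87.6] unit [ 26.  -90.2] jaw 0.116 tilt 0.26 F [-2.1  7.4  4.7] grip 1.0 j6 0.02
 shift before turn (tx,ty,tz) [22.4  3.5  0. ] wy -0.001
 shift after turn [22.4  3.5  0. ]
 R cols x [ 0.116 -0.993 -0.002] z [0.993 0.116 0.004]
```

View pics/s15_crop.png

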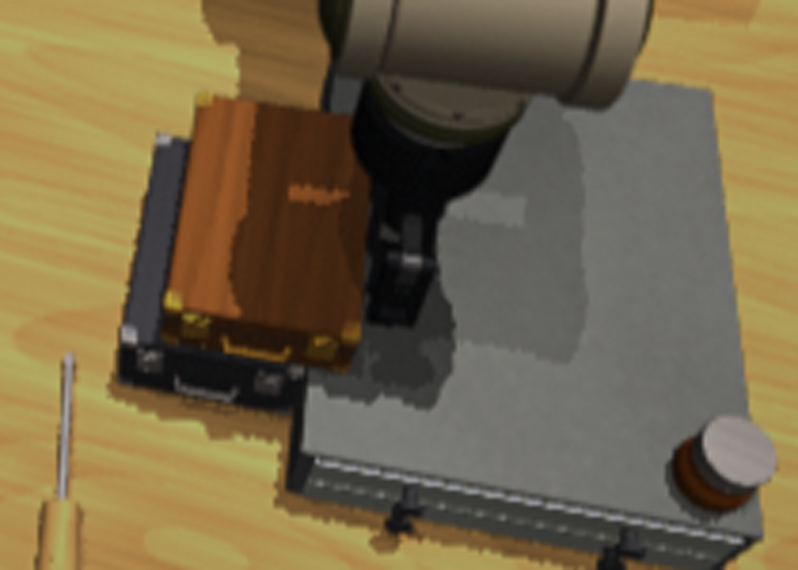

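```bash
python3 -m handwheel '[{"grip":85,"tx":5,"ty":0,"tz":0,"wx":0,"wy":0,"wz":0},{"grip":85,"tx":5,"ty":0,"tz":0,"wx":0,"wy":0,"wz":0},{"grip":85,"tx":4,"ty":0,"tz":0,"wx":0,"wy":0,"wz":0},{"grip":85,"tx":4,"ty":0,"tz":0,"wx":0,"wy":0,"wz":0},{"grip":85,"tx":2,"ty":0,"tz":0,"wx":0,"wy":0,"wz":0},{"grip":85,"tx":0,"ty":0,"tz":0,"wx":0,"wy":0,"wz":0}]'
python3 - <<'E'
from h import *
plan([*u2w(26,-112.5),84],TH)
from rig import eyes
s=eyes.capture("scene")["pixels"][:,:,::-1]
cv2.imwrite("pics/s16_crop.png",cv2.resize(s[180:330,245:455],None,fx=3.8,fy=3.8,interpolation=cv2.INTER_CUBIC))
E
```

```text
time_s: 18.43
eef_pos: [601.9, 181.9, 87.1]
ee_rot: [0.529, -0.527, 0.47, -0.471]
force: [1.5, 4.3, 3.5]
grip_width: 0.998
t 18.43 pos [601.9 181.9  87.1] unit [  25.8 -110.9] jaw 0.115 tilt 0.19 F [1.5 4.3 3.5] grip 1.0 j6 -0.01
 shift before turn (tx,ty,tz) [1.6 3.1 0.2] wy -0.002
 shift after turn [1.6 3.1 0.2]
 R cols x [ 0.115 -0.993 -0.001] z [0.993 0.115 0.003]
```

View pics/s16_crop.png

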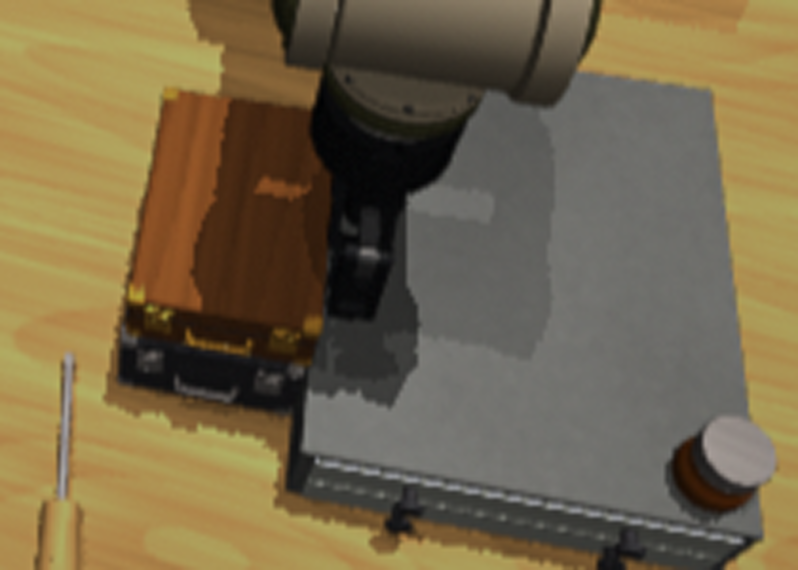

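It looks lined up. I'll back off, raise, and measure.

```bash
python3 -m handwheel '[{"grip":85,"tx":-10,"ty":0,"tz":0,"wx":0,"wy":0,"wz":0},{"grip":85,"tx":-10,"ty":-15,"tz":0,"wx":0,"wy":0,"wz":0},{"grip":85,"tx":0,"ty":-38,"tz":0,"wx":0,"wy":0,"wz":0},{"grip":85,"tx":0,"ty":-38,"tz":0,"wx":0,"wy":0,"wz":0},{"grip":85,"tx":0,"ty":-38,"tz":0,"wx":0,"wy":0,"wz":0},{"grip":85,"tx":36,"ty":-15,"tz":0,"wx":0,"wy":0,"wz":0},{"grip":85,"tx":40,"ty":0,"tz":0,"wx":0,"wy":0,"wz":0},{"grip":85,"tx":40,"ty":0,"tz":0,"wx":0,"wy":0,"wz":0},{"grip":85,"tx":40,"ty":0,"tz":0,"wx":0,"wy":0,"wz":0},{"grip":85,"tx":40,"ty":0,"tz":0,"wx":0,"wy":0,"wz":0}]'
python3 - <<'E'
from h import *
plan([615.4,-302.6,150],-.426+np.pi/2)
from rig import eyes
for n in("scene","top","wrist"): cv2.imwrite(f"pics/{n}17.png",eyes.capture(n)["pixels"][:,:,::-1])
s=cv2.imread("pics/scene17.png")
cv2.imwrite("pics/s17_crop.png",cv2.resize(s[190:300,265:365],None,fx=5.4,fy=5.4,interpolation=cv2.INTER_CUBIC))
t=cv2.imread("pics/top17.png")
cv2.imwrite("pics/t17_crop.png",cv2.resize(t[130:240,115:265],None,fx=5.3333,fy=5.3333,interpolation=cv2.INTER_CUBIC))
E
```

```text
time_s: 19.32
eef_pos: [621.3, 5.2, 229.8]
ee_rot: [-0.528, 0.528, -0.47, 0.47]
force: [0.9, 0.2, -0.0]
grip_width: 0.991
t 19.32 pos [621.3   5.2 229.8] unit [  24.5 -288.6] jaw 0.116 tilt 0.04 F [ 0.9  0.2 -0. ] grip 0.99 j6 -0.3
 shift before turn (tx,ty,tz) [305.   80.  -41.5] wy -1.029
 shift after turn [ 121.8   80.  -282.7]
 R cols x [ 0.116 -0.993  0.001] z [0.993 0.116 0.   ]
```

View pics/s17_crop.png

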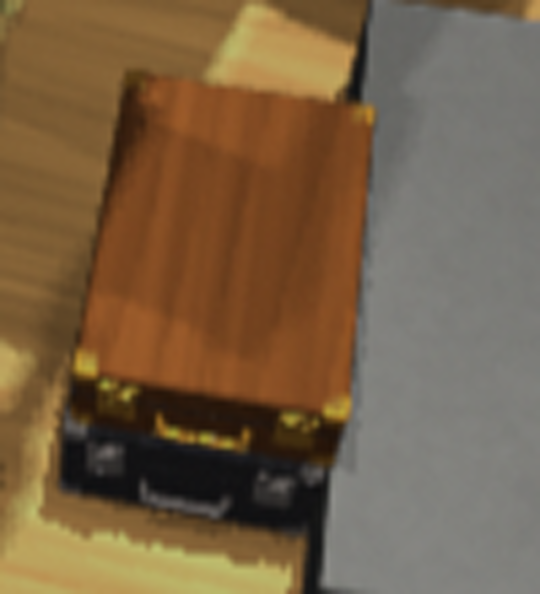

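View pics/t17_crop.png

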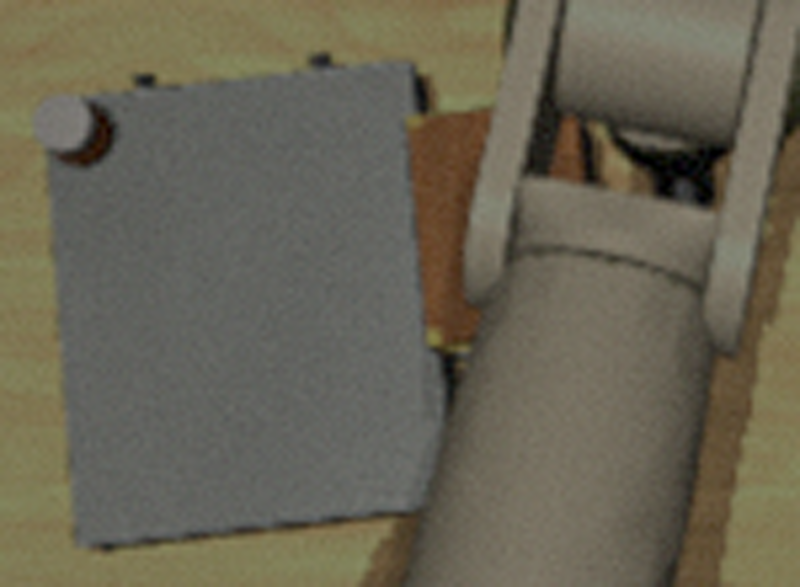

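View pics/wrist17.png

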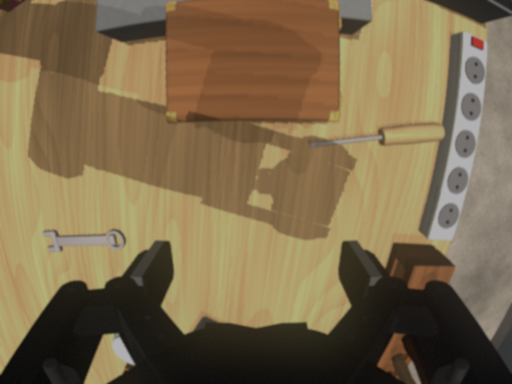

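Lined up: flat case over deep case with all edges parallel. Now the tin — turn the jaws across it and move over.

```bash
python3 -m handwheel '[{"grip":85,"tx":0,"ty":0,"tz":0,"wx":0,"wy":-0.114,"wz":0},{"grip":85,"tx":0,"ty":0,"tz":0,"wx":0,"wy":-0.114,"wz":0},{"grip":85,"tx":0,"ty":0,"tz":0,"wx":0,"wy":-0.114,"wz":0},{"grip":85,"tx":0,"ty":0,"tz":0,"wx":0,"wy":-0.114,"wz":0},{"grip":85,"tx":0,"ty":0,"tz":0,"wx":0,"wy":-0.114,"wz":0},{"grip":85,"tx":0,"ty":0,"tz":0,"wx":0,"wy":-0.114,"wz":0},{"grip":85,"tx":0,"ty":0,"tz":0,"wx":0,"wy":-0.114,"wz":0},{"grip":85,"tx":0,"ty":0,"tz":0,"wx":0,"wy":-0.114,"wz":0},{"grip":85,"tx":0,"ty":0,"tz":0,"wx":0,"wy":-0.117,"wz":0}]'
python3 -m handwheel '[{"grip":85,"tx":15,"ty":0,"tz":-35,"wx":0,"wy":0,"wz":0},{"grip":85,"tx":15,"ty":0,"tz":-35,"wx":0,"wy":0,"wz":0},{"grip":85,"tx":15,"ty":0,"tz":-35,"wx":0,"wy":0,"wz":0},{"grip":85,"tx":15,"ty":0,"tz":-35,"wx":0,"wy":0,"wz":0},{"grip":85,"tx":15,"ty":0,"tz":-35,"wx":0,"wy":0,"wz":0},{"grip":85,"tx":15,"ty":0,"tz":-35,"wx":0,"wy":0,"wz":0},{"grip":85,"tx":15,"ty":0,"tz":-35,"wx":0,"wy":0,"wz":0},{"grip":85,"tx":16,"ty":0,"tz":-37,"wx":0,"wy":0,"wz":0},{"grip":85,"tx":0,"ty":0,"tz":0,"wx":0,"wy":0,"wz":0}]'
python3 - <<'E'
from h import *
plan([615.4,-302.6,150],-.426+np.pi/2)
from rig import eyes
import pickle
D={n:eyes.capture(n) for n in("scene","top","wrist")}
pickle.dump(D,open("d18.pkl","wb"))
for n in D: cv2.imwrite(f"pics/{n}18.png",D[n]["pixels"][:,:,::-1])
s=cv2.imread("pics/scene18.png")
cv2.imwrite("pics/s18_crop.png",cv2.resize(s[190:300,265:365],None,fx=5.4,fy=5.4,interpolation=cv2.INTER_CUBIC))
t=cv2.imread("pics/top18.png")
cv2.imwrite("pics/t18_crop.png",cv2.resize(t[130:220,165:255],None,fx=6,fy=6,interpolation=cv2.INTER_CUBIC))
E
```

```text
time_s: 20.22
eef_pos: [621.4, 8.3, 229.6]
ee_rot: [-0.692, 0.692, -0.147, 0.147]
force: [0.3, -0.6, 0.2]
grip_width: 0.994
time_s: 20.97
eef_pos: [614.1, -305.5, 228.4]
ee_rot: [-0.69, 0.691, -0.152, 0.151]
force: [0.1, -0.0, -0.1]
grip_width: 0.99
t 20.97 pos [ 614.1 -305.5  228.4] unit [ -18.9 -596.3] jaw 1.14 tilt 0.11 F [ 0.1 -0.  -0.1] grip 0.99 j6 -1.77
 shift before turn (tx,ty,tz) [-0.  78.4  3.3] wy -0.005
 shift after turn [ 0.  78.4  3.3]
 R cols x [ 0.909 -0.418 -0.001] z [ 0.418  0.909 -0.002]
```

View pics/s18_crop.png

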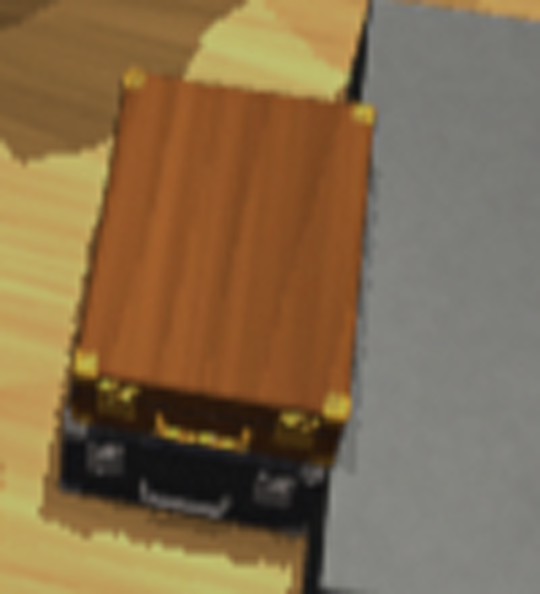

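View pics/t18_crop.png

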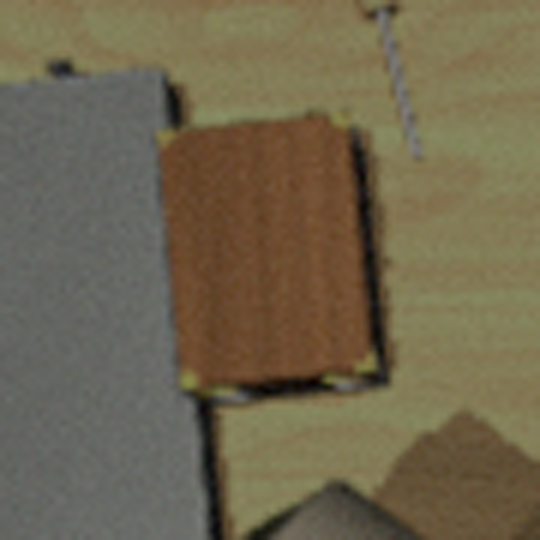

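View pics/wrist18.png

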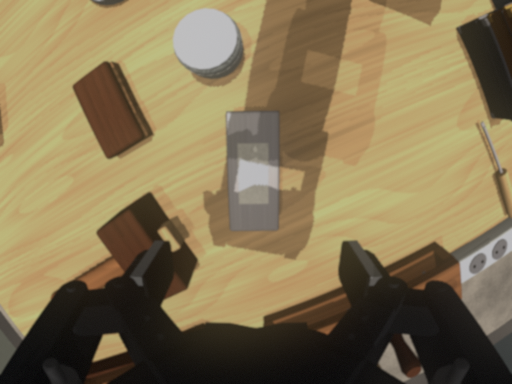

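```bash
cat >> h.py <<'E'
def fish(c,uv,z):
    K=c["mtx"]; d=(np.array(uv,float)-[K[0,2],K[1,2]])/K[0,0]; r=np.hypot(*d)
    v=np.r_[d/r*np.sin(r),np.cos(r)] if r>0 else np.array([0,0,1.]); w=c["R"].T@v; C=-c["R"].T@c["t"]
    return (C+w*(z-C[2])/w[2])[:2]
def fishproj(c,X):
    v=c["R"]@np.asarray(X,float)+c["t"]; th=np.arctan2(np.hypot(v[0],v[1]),v[2]); u=v[:2]/np.hypot(*v[:2])*th*c["mtx"][0,0]; return u+[c["mtx"][0,2],c["mtx"][1,2]]
def mono(n,c,p,L,W,z,f=ground):
    G=np.array([f(c,q,z) for q in p]); r=fit(np.c_[G,G[:,0]*0+z],L,W); print(n,"unit",w2u(r[0]).round(1),"world",r[0].round(3),"rel",round(r[0][2]-TH,3),"res",round(r[3],1)); return r
E
python3 - <<'E'
from h import *
import pickle
D=pickle.load(open("d18.pkl","rb")); ct,cs,cw=D["top"],D["scene"],D["wrist"]
cv=lambda L,s,o:(np.array(L,float)+.5)/s-.5+np.array(o)
mono("flat top",ct,cv([(352,113),(378,366),(182,386),(160,136)],6,(165,130)),150,110,120)
mono("flat sc",cs,cv([(76,366),(127,72),(374,108),(352,408)],5.4,(265,190)),150,110,120)
# tin order (+,-),(-,-),(-,+),(+,+): wrist image up = -tool x
w=[(230,230),(226,112),(280,112),(278,230)]
G=np.array([fish(cw,q,45) for q in w]); print(G.round(1))
for perm in ([0,1,2,3],[3,2,1,0]):
    r=fit(np.c_[G[perm],[45]*4],140,58); print(r[0].round(3),round(r[3],1))
E
```

```text
flat top unit [  23.5 -180.1] world [6.07665e+02 1.12853e+02 1.13000e-01] rel -0.004 res 2.8
flat sc unit [  21.2 -176.5] world [6.04995e+02 1.16174e+02 1.28000e-01] rel 0.011 res 3.5
[[ 666.  -356.4]
 [ 539.8 -300.6]
 [ 564.3 -247.2]
 [ 689.8 -304.1]]
[ 6.14985e+02 -3.02098e+02 -4.22000e-01] 1.3
[ 6.14985e+02 -3.02098e+02 -4.19000e-01] 53.5
```

Run:
```python
from h import *
import pickle
D=pickle.load(open("d18.pkl","rb")); cs=D["scene"]; ct=D["top"]
s=cs["pixels"][:,:,::-1].copy()
o=(270,245);k=11
im=cv2.resize(s[245:297,270:332],None,fx=k,fy=k,interpolation=cv2.INTER_CUBIC)
def dr(X,col):
    p=(proj(cs,X)-np.array(o)+.5)*k-.5; cv2.circle(im,tuple(int(v) for v in p),3,col,-1)
for (cx,cy,col) in((22.5,-178.5,(0,255,0)),):
    for z in(0,70,120):
        for sy in(-55,55):
            dr([*u2w(cx+75,cy+sy),z],col)
cv2.imwrite("pics/s18z.png",im)
t=ct["pixels"][:,:,::-1]; cv2.imwrite("pics/t18z.png",cv2.resize(t[140:205,185:240],None,fx=9,fy=9,interpolation=cv2.INTER_CUBIC))
```

```text
(no output)
```

View pics/s18z.png

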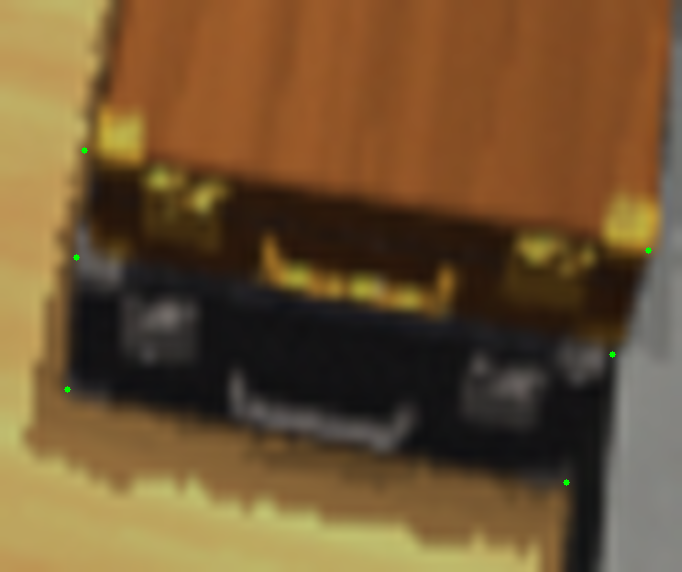

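View pics/t18z.png

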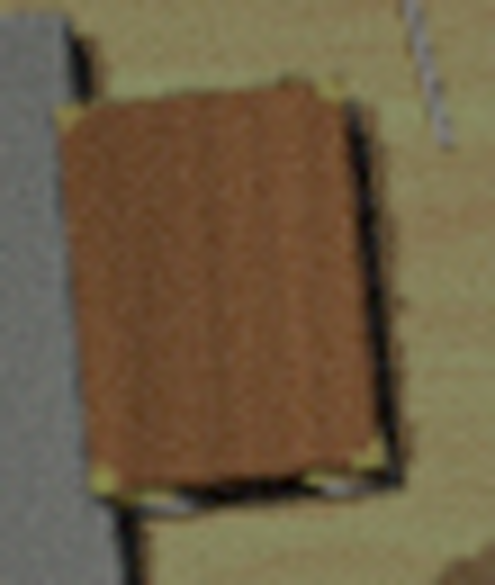

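Stack offsets are ≤4 mm in every view. The tin is at (615.2,-302.3), angle -0.423. Candidates are the silver labelled box at wrist (253,170), the brown sanding block at (113,110), and the mallet head at (150,240). Only the first matches: 140x58 with a paper label. Heights already triangulated at ~44 mm. Descend and grip.

```bash
python3 -m handwheel '[{"grip":85,"tx":0,"ty":38,"tz":3,"wx":0,"wy":-0.008,"wz":0},{"grip":85,"tx":0,"ty":38,"tz":0,"wx":0,"wy":0,"wz":0},{"grip":85,"tx":0,"ty":38,"tz":0,"wx":0,"wy":0,"wz":0},{"grip":85,"tx":0,"ty":38,"tz":0,"wx":0,"wy":0,"wz":0},{"grip":85,"tx":0,"ty":0,"tz":0,"wx":0,"wy":0,"wz":0}]'
python3 - <<'E'
from h import *
plan([615.2,-302.3,10],-.423+np.pi/2)
from rig import eyes
c=eyes.capture("wrist"); cv2.imwrite("pics/w19.png",c["pixels"][:,:,::-1])
E
```

```text
time_s: 21.53
eef_pos: [614.0, -292.9, 69.9]
ee_rot: [0.694, -0.69, 0.15, -0.142]
force: [-0.6, 1.1, 0.4]
grip_width: 0.992
t 21.53 pos [ 614.  -292.9   69.9] unit [ -17.6 -583.8] jaw 1.155 tilt 0.75 F [-0.6  1.1  0.4] grip 0.99 j6 -1.77
 shift before turn (tx,ty,tz) [ 5.7 59.8 -8.3] wy 0.008
 shift after turn [ 5.7 59.8 -8.2]
 R cols x [ 0.915 -0.404 -0.013] z [0.404 0.915 0.003]
```

View pics/w19.png

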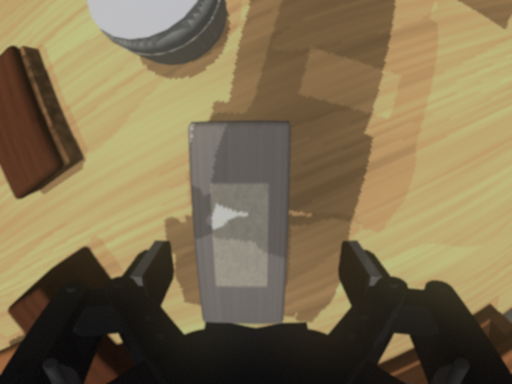

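```bash
python3 -m handwheel '[{"grip":85,"tx":0,"ty":0,"tz":0,"wx":0,"wy":0,"wz":0},{"grip":85,"tx":0,"ty":0,"tz":0,"wx":0,"wy":0,"wz":0}]' >/dev/null
python3 - <<'E'
from h import *
plan([615.2,-302.3,10],-.423+np.pi/2)
E
```

```text
t 21.75 pos [ 618.  -297.3   81.1] unit [ -14.1 -588.7] jaw 1.154 tilt 0.31 F [-0.  -0.   0.5] grip 0.99 j6 -1.77
 shift before turn (tx,ty,tz) [-0.9 71.1 -5.6] wy 0.006
 shift after turn [-0.9 71.1 -5.6]
 R cols x [ 0.914 -0.405  0.005] z [ 0.405  0.914 -0.001]
```

```bash
python3 -m handwheel '[{"grip":85,"tx":-1,"ty":15,"tz":-5,"wx":0,"wy":0.006,"wz":0},{"grip":85,"tx":0,"ty":15,"tz":0,"wx":0,"wy":0,"wz":0},{"grip":85,"tx":0,"ty":10,"tz":0,"wx":0,"wy":0,"wz":0},{"grip":85,"tx":0,"ty":0,"tz":0,"wx":0,"wy":0,"wz":0},{"grip":85,"tx":0,"ty":0,"tz":0,"wx":0,"wy":0,"wz":0}]' >/dev/null
python3 - <<'E'
from h import *
plan([615.2,-302.3,10],-.423+np.pi/2)
from rig import eyes
c=eyes.capture("wrist"); cv2.imwrite("pics/w20.png",c["pixels"][:,:,::-1])
plan([615.2,-302.3,10],-.423+np.pi/2)
E
```

```text
t 22.17 pos [ 614.1 -301.5   38.7] unit [ -18.5 -592.4] jaw 1.147 tilt 0.08 F [ 0.2 -0.2 -0.4] grip 1.0 j6 -1.77
 shift before turn (tx,ty,tz) [ 1.3 28.7 -0.2] wy -0.001
 shift after turn [ 1.3 28.7 -0.2]
 R cols x [ 0.912 -0.411  0.001] z [ 0.411  0.912 -0.   ]
t 22.22 pos [ 614.3 -301.7   39. ] unit [ -18.3 -592.6] jaw 1.147 tilt 0.13 F [-0.  -0.6 -0.3] grip 0.99 j6 -1.77
 shift before turn (tx,ty,tz) [ 1.1 29.  -0.2] wy -0.001
 shift after turn [ 1.1 29.  -0.2]
 R cols x [ 0.912 -0.411  0.002] z [ 0.411  0.912 -0.   ]
```

View pics/w20.png

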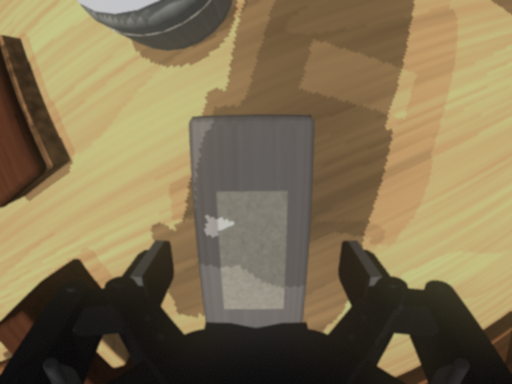

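The tin (cols 192–312) is centred between the fingers (165 / 350). I'll lower the last 27 mm and close.

```bash
python3 -m handwheel '[{"grip":85,"tx":1,"ty":12,"tz":0,"wx":0,"wy":0,"wz":0},{"grip":85,"tx":0,"ty":10,"tz":0,"wx":0,"wy":0,"wz":0},{"grip":85,"tx":0,"ty":5,"tz":0,"wx":0,"wy":0,"wz":0},{"grip":85,"tx":0,"ty":0,"tz":0,"wx":0,"wy":0,"wz":0},{"grip":45,"tx":0,"ty":0,"tz":0,"wx":0,"wy":0,"wz":0},{"grip":45,"tx":0,"ty":0,"tz":0,"wx":0,"wy":0,"wz":0},{"grip":45,"tx":0,"ty":0,"tz":0,"wx":0,"wy":0,"wz":0},{"grip":45,"tx":0,"ty":0,"tz":0,"wx":0,"wy":0,"wz":0},{"grip":45,"tx":0,"ty":0,"tz":0,"wx":0,"wy":0,"wz":0},{"grip":45,"tx":0,"ty":0,"tz":0,"wx":0,"wy":0,"wz":0}]' 50
python3 - <<'E'
from h import *
plan([615.2,-302.3,10],-.423+np.pi/2)
E
python3 -m handwheel '[{"grip":45,"tx":0,"ty":-8,"tz":0,"wx":0,"wy":0,"wz":0},{"grip":45,"tx":0,"ty":-15,"tz":0,"wx":0,"wy":0,"wz":0},{"grip":45,"tx":0,"ty":-20,"tz":0,"wx":0,"wy":0,"wz":0},{"grip":45,"tx":0,"ty":-30,"tz":0,"wx":0,"wy":0,"wz":0},{"grip":45,"tx":0,"ty":-35,"tz":0,"wx":0,"wy":0,"wz":0},{"grip":45,"tx":0,"ty":-35,"tz":0,"wx":0,"wy":0,"wz":0},{"grip":45,"tx":0,"ty":-35,"tz":0,"wx":0,"wy":0,"wz":0},{"grip":45,"tx":0,"ty":-25,"tz":0,"wx":0,"wy":0,"wz":0},{"grip":45,"tx":0,"ty":0,"tz":0,"wx":0,"wy":0,"wz":0},{"grip":45,"tx":0,"ty":0,"tz":0,"wx":0,"wy":0,"wz":0}]'
python3 - <<'E'
from h import *
plan([*u2w(22.5,-178.5),220],TH+np.pi/2)
from rig import eyes
c=eyes.capture("wrist"); cv2.imwrite("pics/w21.png",c["pixels"][:,:,::-1])
E
```

```text
time_s: 23.05
eef_pos: [614.7, -302.2, 11.2]
ee_rot: [-0.691, 0.692, -0.148, 0.149]
force: [-1.0, -1.6, 5.6]
grip_width: 0.673
t 23.05 pos [ 614.7 -302.2   11.2] unit [ -17.9 -593.2] jaw 1.147 tilt 0.09 F [-1.  -1.6  5.6] grip 0.67 j6 -1.77
 shift before turn (tx,ty,tz) [0.4 1.2 0.1] wy -0.001
 shift after turn [0.4 1.2 0.1]
 R cols x [ 0.912 -0.411  0.001] z [ 0.411  0.912 -0.001]
time_s: 23.88
eef_pos: [614.5, -301.6, 213.4]
ee_rot: [0.691, -0.691, 0.148, -0.149]
force: [0.7, -1.0, -5.2]
grip_width: 0.671
t 23.88 pos [ 614.5 -301.6  213.4] unit [ -18.1 -592.5] jaw 1.147 tilt 0.03 F [ 0.7 -1.  -5.2] grip 0.67 j6 -1.77
 shift before turn (tx,ty,tz) [-178.2   -6.6  375.9] wy -0.541
 shift after turn [ 40.6  -6.6 414. ]
 R cols x [ 0.912 -0.411  0.   ] z [0.411 0.912 0.   ]
```

View pics/w21.png

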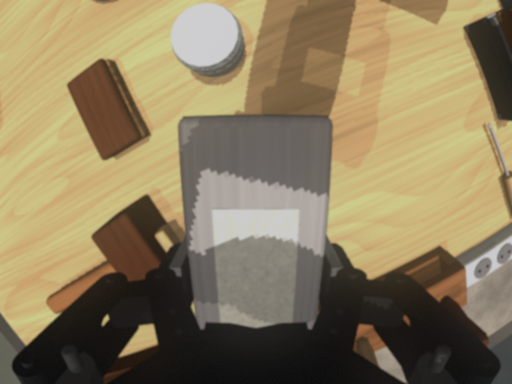

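The tin is held level, opening 57 mm. Turn and carry it over the pile.

```bash
python3 -m handwheel '[{"grip":45,"tx":0,"ty":0,"tz":0,"wx":0,"wy":-0.09,"wz":0},{"grip":45,"tx":0,"ty":0,"tz":0,"wx":0,"wy":-0.09,"wz":0},{"grip":45,"tx":0,"ty":0,"tz":0,"wx":0,"wy":-0.09,"wz":0},{"grip":45,"tx":0,"ty":0,"tz":0,"wx":0,"wy":-0.09,"wz":0},{"grip":45,"tx":0,"ty":0,"tz":0,"wx":0,"wy":-0.09,"wz":0},{"grip":45,"tx":0,"ty":0,"tz":0,"wx":0,"wy":-0.09,"wz":0},{"grip":45,"tx":3,"ty":0,"tz":28,"wx":0,"wy":0,"wz":0},{"grip":45,"tx":3,"ty":0,"tz":28,"wx":0,"wy":0,"wz":0},{"grip":45,"tx":3,"ty":0,"tz":28,"wx":0,"wy":0,"wz":0},{"grip":45,"tx":3,"ty":0,"tz":28,"wx":0,"wy":0,"wz":0}]'
python3 -m handwheel '[{"grip":45,"tx":3,"ty":0,"tz":30,"wx":0,"wy":0,"wz":0},{"grip":45,"tx":3,"ty":0,"tz":30,"wx":0,"wy":0,"wz":0},{"grip":45,"tx":3,"ty":0,"tz":30,"wx":0,"wy":0,"wz":0},{"grip":45,"tx":3,"ty":0,"tz":30,"wx":0,"wy":0,"wz":0},{"grip":45,"tx":3,"ty":0,"tz":30,"wx":0,"wy":0,"wz":0},{"grip":45,"tx":3,"ty":0,"tz":30,"wx":0,"wy":0,"wz":0},{"grip":45,"tx":3,"ty":0,"tz":30,"wx":0,"wy":0,"wz":0},{"grip":45,"tx":3,"ty":0,"tz":30,"wx":0,"wy":0,"wz":0},{"grip":45,"tx":3,"ty":0,"tz":30,"wx":0,"wy":0,"wz":0},{"grip":45,"tx":2,"ty":0,"tz":20,"wx":0,"wy":0,"wz":0}]'
python3 -m handwheel '[{"grip":45,"tx":0,"ty":0,"tz":10,"wx":0,"wy":0,"wz":0},{"grip":45,"tx":0,"ty":0,"tz":0,"wx":0,"wy":0,"wz":0},{"grip":45,"tx":0,"ty":0,"tz":0,"wx":0,"wy":0,"wz":0}]'
python3 - <<'E'
from h import *
plan([*u2w(22.5,-178),140],TH+np.pi/2)
from rig import eyes
c=eyes.capture("wrist"); cv2.imwrite("pics/w22.png",c["pixels"][:,:,::-1])
E
```

```text
time_s: 24.77
eef_pos: [612.2, -187.5, 210.2]
ee_rot: [0.707, -0.705, -0.039, 0.043]
force: [0.2, 0.3, -3.2]
grip_width: 0.669
time_s: 25.6
eef_pos: [607.1, 105.0, 210.5]
ee_rot: [0.706, -0.705, -0.04, 0.043]
force: [0.0, -0.3, -4.0]
grip_width: 0.67
time_s: 25.85
eef_pos: [606.9, 111.7, 211.9]
ee_rot: [-0.706, 0.706, 0.04, -0.042]
force: [0.4, -1.5, -3.9]
grip_width: 0.672
t 25.85 pos [606.9 111.7 211.9] unit [  22.6 -181.1] jaw 1.687 tilt 0.16 F [ 0.4 -1.5 -3.9] grip 0.67 j6 -1.69
 shift before turn (tx,ty,tz) [ 0.1 71.9  3.1] wy -0.0
 shift after turn [ 0.1 71.9  3.1]
 R cols x [ 0.993  0.116 -0.003] z [-0.116  0.993 -0.   ]
```

View pics/w22.png

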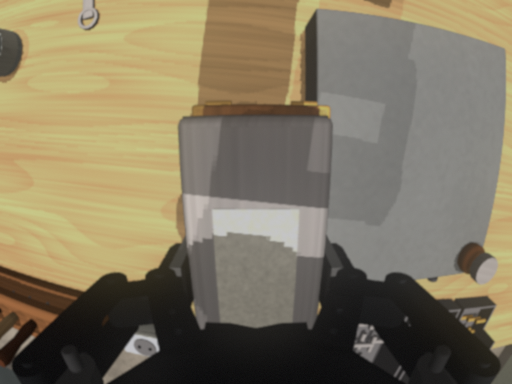

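Run:
```python
from h import *
from rig import eyes
c=eyes.capture("wrist"); im=c["pixels"][:,:,::-1].copy()
im=cv2.resize(im[80:150,160:360],None,fx=4,fy=4,interpolation=cv2.INTER_CUBIC)
for s in(-55,55):
  for z in(120,70):
    p=(fishproj(c,[*u2w(22.5-75,-178+s),z])-[160,80]+.5)*4-.5; print(p/4+[160,80]); cv2.circle(im,tuple(int(v) for v in p),3,(0,255,0),-1)
cv2.imwrite("pics/w23.png",im)
```

```text
[190.23878897 106.03055472]
[201.51382289 106.36286228]
[328.9394147  106.09167495]
[316.51142455 106.36699927]
```

View pics/w23.png

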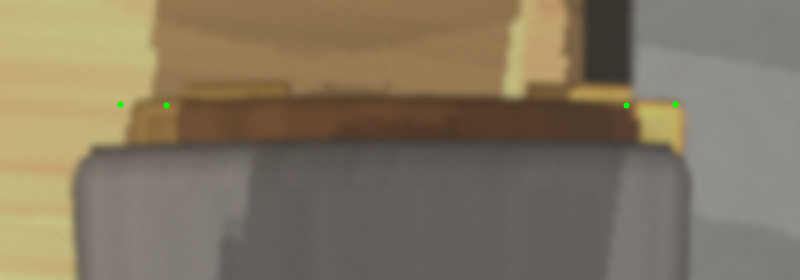

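The wrist check puts the flat case at y≈-176.5, in agreement with the scene view. I'll adjust by 4.5 mm and descend gently.

```bash
python3 -m handwheel '[{"grip":45,"tx":0,"ty":12,"tz":4.5,"wx":0,"wy":0,"wz":0},{"grip":45,"tx":0,"ty":15,"tz":0,"wx":0,"wy":0,"wz":0},{"grip":45,"tx":0,"ty":15,"tz":0,"wx":0,"wy":0,"wz":0},{"grip":45,"tx":0,"ty":13,"tz":0,"wx":0,"wy":0,"wz":0},{"grip":45,"tx":0,"ty":8,"tz":0,"wx":0,"wy":0,"wz":0},{"grip":45,"tx":0,"ty":5,"tz":0,"wx":0,"wy":0,"wz":0},{"grip":45,"tx":0,"ty":0,"tz":0,"wx":0,"wy":0,"wz":0},{"grip":45,"tx":0,"ty":0,"tz":0,"wx":0,"wy":0,"wz":0},{"grip":45,"tx":0,"ty":0,"tz":0,"wx":0,"wy":0,"wz":0}]'
python3 - <<'E'
from h import *
plan([*u2w(22.5,-176.5),131.5],TH+np.pi/2)
E
```

```text
time_s: 26.7
eef_pos: [607.3, 116.4, 146.3]
ee_rot: [-0.706, 0.706, 0.041, -0.04]
force: [0.3, 0.3, -4.8]
grip_width: 0.666
t 26.7 pos [607.3 116.4 146.3] unit [  23.6 -176.5] jaw 1.687 tilt 0.09 F [ 0.3  0.3 -4.8] grip 0.67 j6 -1.69
 shift before turn (tx,ty,tz) [-1.1 14.8  0. ] wy -0.001
 shift after turn [-1.1 14.8  0. ]
 R cols x [0.993 0.116 0.001] z [-0.116  0.993 -0.   ]
```

```bash
python3 -m handwheel '[{"grip":45,"tx":-1,"ty":4,"tz":0,"wx":0,"wy":0,"wz":0},{"grip":45,"tx":0,"ty":4,"tz":0,"wx":0,"wy":0,"wz":0},{"grip":45,"tx":0,"ty":3,"tz":0,"wx":0,"wy":0,"wz":0},{"grip":45,"tx":0,"ty":1,"tz":0,"wx":0,"wy":0,"wz":0},{"grip":45,"tx":0,"ty":0,"tz":0,"wx":0,"wy":0,"wz":0}]'
python3 -m handwheel '[{"grip":45,"tx":0,"ty":1,"tz":0,"wx":0,"wy":0,"wz":0},{"grip":45,"tx":0,"ty":0,"tz":0,"wx":0,"wy":0,"wz":0}]'
python3 -m handwheel '[{"grip":45,"tx":0,"ty":1,"tz":0,"wx":0,"wy":0,"wz":0},{"grip":45,"tx":0,"ty":0,"tz":0,"wx":0,"wy":0,"wz":0}]'
```

```text
time_s: 27.12
eef_pos: [605.7, 116.6, 133.0]
ee_rot: [0.706, -0.706, -0.041, 0.041]
force: [-0.0, -0.5, -4.3]
grip_width: 0.67
time_s: 27.28
eef_pos: [606.0, 116.6, 132.4]
ee_rot: [0.706, -0.706, -0.041, 0.041]
force: [-0.3, -0.1, -3.4]
grip_width: 0.67
time_s: 27.45
eef_pos: [606.0, 116.6, 132.3]
ee_rot: [0.706, -0.706, -0.041, 0.041]
force: [-3.6, 0.0, 3.4]
grip_width: 0.666
```

Contact: the vertical force went from -3.4 to +3.4 N. Release.

```bash
python3 -m handwheel '[{"grip":62,"tx":0,"ty":0,"tz":0,"wx":0,"wy":0,"wz":0},{"grip":66,"tx":0,"ty":0,"tz":0,"wx":0,"wy":0,"wz":0},{"grip":75,"tx":0,"ty":0,"tz":0,"wx":0,"wy":0,"wz":0},{"grip":85,"tx":0,"ty":0,"tz":0,"wx":0,"wy":0,"wz":0},{"grip":85,"tx":0,"ty":0,"tz":0,"wx":0,"wy":0,"wz":0},{"grip":85,"tx":0,"ty":-5,"tz":0,"wx":0,"wy":0,"wz":0},{"grip":85,"tx":0,"ty":-15,"tz":0,"wx":0,"wy":0,"wz":0},{"grip":85,"tx":0,"ty":-30,"tz":0,"wx":0,"wy":0,"wz":0},{"grip":85,"tx":0,"ty":-38,"tz":0,"wx":0,"wy":0,"wz":0}]'
python3 -m handwheel '[{"grip":85,"tx":0,"ty":-38,"tz":0,"wx":0,"wy":0,"wz":0},{"grip":85,"tx":0,"ty":0,"tz":-38,"wx":0,"wy":0,"wz":0},{"grip":85,"tx":0,"ty":0,"tz":-38,"wx":0,"wy":0,"wz":0},{"grip":85,"tx":0,"ty":0,"tz":-38,"wx":0,"wy":0,"wz":0},{"grip":85,"tx":0,"ty":0,"tz":-38,"wx":0,"wy":0,"wz":0},{"grip":85,"tx":0,"ty":0,"tz":-38,"wx":0,"wy":0,"wz":0},{"grip":85,"tx":0,"ty":0,"tz":-38,"wx":0,"wy":0,"wz":0},{"grip":85,"tx":0,"ty":0,"tz":0,"wx":0,"wy":0,"wz":0},{"grip":85,"tx":0,"ty":0,"tz":0,"wx":0,"wy":0,"wz":0}]'
python3 - <<'E'
from h import *
from rig import eyes
import pickle
D={n:eyes.capture(n) for n in("scene","top")}
pickle.dump(D,open("d24.pkl","wb"))
for n in D: cv2.imwrite(f"pics/{n}24.png",D[n]["pixels"][:,:,::-1])
s=cv2.imread("pics/scene24.png")
cv2.imwrite("pics/s24_crop.png",cv2.resize(s[185:300,265:365],None,fx=5.2,fy=5.2,interpolation=cv2.INTER_CUBIC))
t=cv2.imread("pics/top24.png")
cv2.imwrite("pics/t24_crop.png",cv2.resize(t[130:220,165:255],None,fx=6,fy=6,interpolation=cv2.INTER_CUBIC))
E
```

```text
time_s: 28.2
eef_pos: [604.9, 116.5, 218.8]
ee_rot: [0.706, -0.706, -0.039, 0.043]
force: [1.0, -0.0, 0.4]
grip_width: 0.993
time_s: 28.95
eef_pos: [632.2, -111.8, 257.3]
ee_rot: [0.706, -0.706, -0.04, 0.04]
force: [0.6, 0.9, 0.6]
grip_width: 0.994
```

View pics/s24_crop.png

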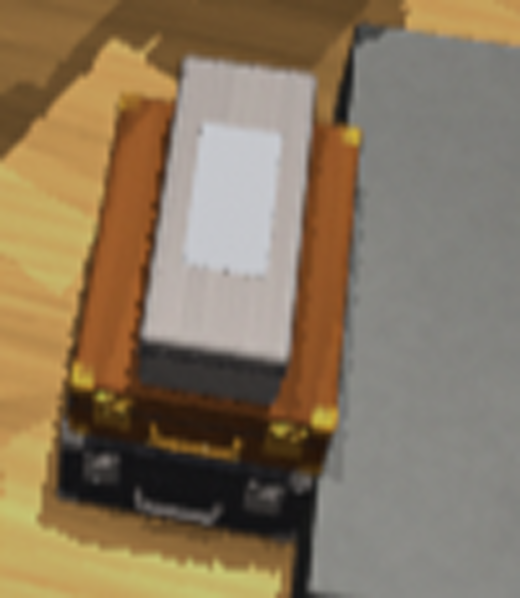

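View pics/t24_crop.png

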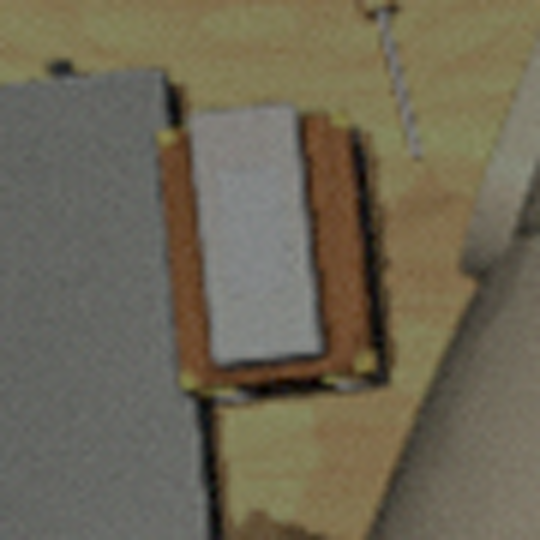

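View pics/scene24.png

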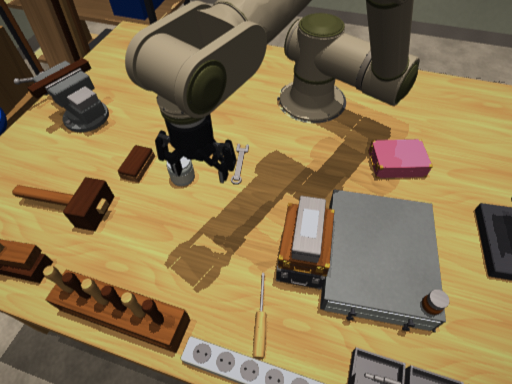

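Run:
```python
from h import *
import pickle
D=pickle.load(open("d24.pkl","rb")); ct,cs=D["top"],D["scene"]
cv=lambda L,s,o:(np.array(L,float)+.5)/s-.5+np.array(o)
T=lambda L:cv(L,6,(165,130)); S=lambda L:cv(L,5.2,(265,185))
a=[(296,103),(325,352),(213,363),(189,112)];b=[(142,342),(184,57),(315,72),(293,362)]
mono("tin top",ct,T(a),140,58,165); mono("tin sc",cs,S(b),140,58,165)
print(tri(ct,cs,T(a),S(b))[:,2])
a=[(352,113),(378,366),(182,387),(160,136)];b=[(73,380),(119,97),(360,130),(336,420)]
mono("flat top",ct,T(a),150,110,120); mono("flat sc",cs,S(b),150,110,120)
print(tri(ct,cs,T(a),S(b))[:,2])
for n,c in(("t",ct),("s",cs)):
    f=T if n=="t" else S
    q=f([(388,380)]) if n=="t" else f([(58,497),(298,537)])
    for x in q: print(n,"deep bottom -y corner(s)",w2u(ground(c,x,0 if n=="s" else 0)).round(1))
```

```text
tin top unit [  25.2 -178.9] world [6.09180e+02 1.14221e+02 1.18000e-01] rel 0.001 res 1.9
tin sc unit [  24.4 -176.3] world [6.08163e+02 1.16728e+02 1.36000e-01] rel 0.019 res 1.1
[162.26014767 163.65032811 168.16229604 167.83006469]
flat top unit [  23.4 -180.1] world [6.07523e+02 1.12850e+02 1.14000e-01] rel -0.003 res 2.6
flat sc unit [  21.9 -177.1] world [6.05734e+02 1.15632e+02 1.30000e-01] rel 0.013 res 3.3
[120.6935137  118.56181408 122.52161981 123.96278085]
t deep bottom -y corner(s) [ -43.1 -234. ]
s deep bottom -y corner(s) [  97.9 -233.2]
s deep bottom -y corner(s) [  95.7 -121.7]
```

All within tolerance, and the arm is clear. Handing in.

```bash
python3 -c "
from rig import ctrl,sense
print(sense()['time_s']); print(ctrl.finish_job())"
```

```text
29.05
the job is handed in; nothing more can be done
None
```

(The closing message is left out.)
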